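# Empty a lampholder shell and hold the loupe over it at focal height

### The job

Tip the three brass nuts out of the white china shell into the steel tray, then stand the empty shell upright on the round pad of the inspection stand and let go of it. Then take the loupe by its handle and finish holding it still and level, with its lens centred over the shell's mouth and at the height of the black collar on the post; the program ends while the gripper is still holding it there and nothing else carries it. Leave the collar and the other things on the bench where they are.

Things in the scene. Friction and masses are not known exactly. Their poses are not given: they have to be found in the camera images.
- shell: the part to be inspected: a loose white china lampholder shell, a cup open at the top and 72 mm high; outside it widens from 42 mm across at the foot to 62 mm across in a straight collar that takes up the top 30 mm (this is where to hold it); the mouth is 50 mm across inside, the wall 4 mm, the inner floor 6 mm above the foot, the inside is a smooth funnel that widens towards the mouth; 0.16 kg or so; origin at the centre of its underside, z up out of the mouth
- shell_rim (a point): centre of the shell's mouth, 72 mm above its foot
- tray: fixed open steel tray, 170 mm (its x) by 140 mm (its y) and 45 mm high, wall and floor 4 mm; origin at the centre of its underside; it may be on the left or on the right
- stand: fixed inspection stand on the other side from the tray: a dark steel base plate 185 x 120 x 6 mm with a round black rubber pad (90 mm across, 6 mm high) on it and an upright steel post (10 mm thick, top 205 mm above the table) 95 mm from the pad's centre along the stand's +x, on the side away from the robot; origin on the table under the pad's centre; the plate reaches from 60 mm behind to 125 mm ahead of it along x
- pad (a point): centre of the top of the round pad, 12 mm above the table; its axes are the stand's
- mark (a point): centre of the black collar (24 mm across, 10 mm high) on the stand's post, which marks the focal height: 130 to 180 mm above the table; it slides stiffly on the post and must be left where it is; a 3 mm brass screw sticks out of its side along the stand's y
- loupe: loose loupe (hand lens) lying flat: a round steel rim 76 mm across and 14 mm high with a clear lens in it, and a straight black handle 18 mm wide and 20 mm high, from 47 to 149 mm from the lens centre along the loupe's -x; 0.12 kg or so, balancing about 70 mm from the lens centre; origin under the lens centre, z up
- lens (a point): centre of the lens, 7 mm above the loupe's underside
- loupe_grip (a point): place to hold the loupe, on the handle's centreline 88 mm from the lens centre along the loupe's -x and 10 mm above the underside; pinch across the loupe's y (18 mm wide)
- nut1: one of three chunky brass terminal nuts, hexagonal, 13 mm across and 10 mm high, 12 g, slippery (alone they slide down a slope of about 10 degrees, side by side they may jam in the shell below about 20 and need a steeper tip or a shake), at first inside the shell; origin at the centre of its underside
- nut2: one of three chunky brass terminal nuts, hexagonal, 13 mm across and 10 mm high, 12 g, slippery (alone they slide down a slope of about 10 degrees, side by side they may jam in the shell below about 20 and need a steeper tip or a shake), at first inside the shell; origin at the centre of its underside
- nut3: one of three chunky brass terminal nuts, hexagonal, 13 mm across and 10 mm high, 12 g, slippery (alone they slide down a slope of about 10 degrees, side by side they may jam in the shell below about 20 and need a steeper tip or a shake), at first inside the shell; origin at the centre of its underside
- breaker: loose beige two-pole circuit breaker, 85 x 36 x 76 mm, a bystander; origin at the centre of its underside
- junction_box: loose cream square junction box, 79 x 79 x 44 mm, a bystander; origin at the centre of its underside
- screwdriver: loose screwdriver, 200 mm long, lying far from the robot, a bystander; origin under its middle
- wall_switch: loose white wall switch, 80 x 80 x 15 mm, a bystander far from the robot; origin at the centre of its underside
- wrench: loose 150 mm steel spanner lying among the task's things, a bystander; origin under its middle
- terminal_strip: loose white three-way terminal strip, 30 x 70 x 26 mm, a bystander among the task's things; origin at the centre of its underside
Mind the look-alikes: they are no part of the job. Leave any red look-alike of the shell alone.

How it is judged:
By the outcome, as a careful person would: the job done as asked, in the order asked, and still so for the second after the job is handed in, while the arm keeps its last pose, push and grip.
It also fails if it takes over 62 s, if anything falls off the work surface, if the arm or the gripper's body presses on something with over 40 N, if the wrist force passes 120 N, or if a joint passes its speed limit or range.

### The arm

A 6-joint arm with a two-finger parallel gripper is mounted at the origin on the work surface. World frame = base frame: x ahead of the robot, y to its left, z up, the work surface at z = 0. Lengths are in mm, angles in rad, forces in N, time in s.
With the tool pointing down it reaches from about 350 to 875 mm from the base axis. Payload 4.2 kg.
Tool frame: the origin (TCP) lies at the very end of the fingers, on their centre line; the grasp point (between the pads) lies 19 mm behind it (arm.grip_point_offset is the distance from the TCP to the grasp point, in mm); z points along the fingers, y is the direction in which the jaws open and shut (so a half turn about z gives the same grasp; the last joint's range is limited). The gripper opens to 85 mm and grips with 20 to 120 N. Pads are 22 mm wide; open, the fingers measure 114 mm over their backs; the gripper's body (76 mm by 85 mm) begins 54 mm behind the grasp point. The pads swing forward as they close: fully open they stand 13 mm farther back than shut.
Start: joints at [-1.066, 0.385, 0.008, 0, -1.194, -0.259], TCP at [152.1, -606.189, 231.312] pointing down, gripper open.
Joint ranges: [-3.14, 3.14], [-1.21, 2.06], [-1.07, 1.41], [-3.16, 2.05], [-2.99, -0.16], [-3.1, 3.1]. Speed limits (rad/s): [2.79, 2.79, 3.14, 3.14, 3.14, 3.14].

### API

Orientations are given as a unit quaternion [x, y, z, w].
In Python, from bench import arm gives the robot as it stands.
- The arm moves only by the tool drive_tool, never from a script. Its argument "steps" is a list of rows, each a list of 5 numbers: the shift along the tool's x, y, z in m, then the turn about the tool's z in degrees, then the finger opening in m, from 0 to 0.0854. A call has 1 to 20 rows; each row shifts and turns the commanded pose from where the row before left it, along the tool's axes as they then stand; what a row does not reach is not made up. A row lasts 1/10 s, in which the tool goes at most 50 mm and 8.59 degrees, less where a joint would pass 70% of its speed; a pose out of reach is approached as far as the arm can. A call is refused whole if a number of a shift passes 0.05 or a number of a turn 8.59, either way. A call with a gripper value outside its range is refused whole. The fingers move at their own pace and stop on an object; the grip force is fixed at half the most. Time passes only in rows, so rows that do not move let the fingers close. It gives the time, the measured TCP pose, the force and the opening at its end, in the units of the state.
- arm.read_state(): the state, without advancing time (a new reading comes with each control period).
- arm.get_image(name): name is "side" or "top"; returns (picture, depth): 400x640x3 uint8, blue, green, red; 400x640 float32, mm along the optical axis (not along the pixel's ray), 0 where there is no reading.
- arm.camera_params(name): a dict with "K" (3x3 intrinsics, pixels), "world_to_cam" (4x4, takes a point from world to camera coordinates). Camera axes: x right, y up, looking along -z (the intrinsics and any distortion apply to the point x, -y, -z); pixel columns grow to the right and rows downward; lengths in mm; the calibration is good to about 2 mm. A picture is of the moment at which its call begins. camera_params takes no time and is no camera call.
- arm.job_done(): hands the job in, once; it reports no verdict.
The state is a dict: "clock": time; "joints": joint angles; "joint_vel": joint speeds; "joint_efforts": joint torques, N m; "position": TCP position; "ee_rot": TCP orientation; "contact_force": force on the tool from outside, world axes, zero at the start; "wrist_torque": the same for the moment, N m; "gripper_width": finger opening in mm.
Only numpy, scipy, OpenCV 4.12 (cv2) and the standard library are available. Lean on these libraries where they do the work, as an engineer would, in place of code of your own. Each camera call takes 0.05 s, during which the arm holds its last target.

## Working session

There is one attempt and no reset: what is moved stays moved. The work goes in short steps, Python scripts to look and compute and a tool call to move; the robot and the scene stay as the last step left them, time stands still between calls to the robot, and variables do not carry over. Pictures are saved under pics/ and viewed, and the job is handed in when it is done.

Besides the shell and the picture viewer there is one more tool, called as name([rows], argument=value, ...), one row to a line, values as JSON. drive_tool: Moves the arm, as the interface text tells. Its arguments: {"type":"object","properties":{"steps":{"type":"array"}},"required":["steps"]}

```bash
ls; mkdir -p pics
python3 - <<'E'
from bench import arm
import cv2,numpy as np
for n in("top","side"):
    im,d=arm.get_image(n); cv2.imwrite(f"pics/{n}0.png",im); np.save(f"pics/{n}0.npy",d)
    p=arm.camera_params(n); print(n,p)
s=arm.read_state(); print(s, arm.grip_point_offset)
E
```

```text
pics
top {'K': array([[401.86715701,   0.        , 317.62909766],
       [  0.        , 401.86715701, 197.11085049],
       [  0.        ,   0.        ,   1.        ]]), 'world_to_cam': array([[ 1.05758836e-01, -9.94389474e-01, -2.15457880e-03,
        -5.61205565e+01],
       [ 9.67966288e-01,  1.02451910e-01,  2.29226683e-01,
        -5.97579030e+02],
       [-2.27719860e-01, -2.63283069e-02,  9.73370683e-01,
        -8.13962549e+02],
       [ 0.00000000e+00,  0.00000000e+00,  0.00000000e+00,
         1.00000000e+00]])}
side {'K': array([[416.39298427,   0.        , 322.26901217],
       [  0.        , 416.39298427, 191.47867484],
       [  0.        ,   0.        ,   1.        ]]), 'world_to_cam': array([[-8.73105806e-01, -4.87526447e-01,  2.05294361e-03,
         4.87916356e+02],
       [ 3.64860395e-01, -6.50619979e-01,  6.66010912e-01,
        -2.70828088e+02],
       [-3.23362247e-01,  5.82247032e-01,  7.45939174e-01,
        -8.02196835e+02],
       [ 0.00000000e+00,  0.00000000e+00,  0.00000000e+00,
         1.00000000e+00]])}
{'clock': 0.1, 'joints': array([-1.06642646e+00,  3.85481269e-01,  6.77141691e-03, -4.25334579e-04,
       -1.19399686e+00, -2.58601808e-01]), 'joint_vel': array([-1.72216655e-04,  3.89700825e-05,  3.36185453e-03,  3.60734725e-03,
       -3.55535207e-04, -1.32949209e-04]), 'joint_efforts': array([-4.53822213e-04, -3.93319380e+01,  1.88929707e+01,  4.19798836e+00,
       -2.60386943e-03,  2.65703470e-06]), 'position': array([ 151.95455006, -605.71492346,  230.33492643]), 'ee_rot': array([-1.22497087e-01,  9.92468394e-01,  9.60121077e-04, -1.72155613e-04]), 'contact_force': array([-0.56200416,  0.02213911, -0.80858673]), 'wrist_torque': array([ 0.04410343, -0.02547842, -0.01619095]), 'gripper_width': 85.36003735410276} 18.700000000000003
```

View pics/top0.png

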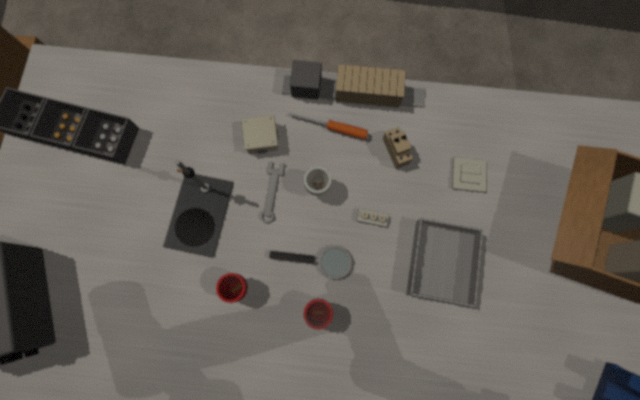

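View pics/side0.png

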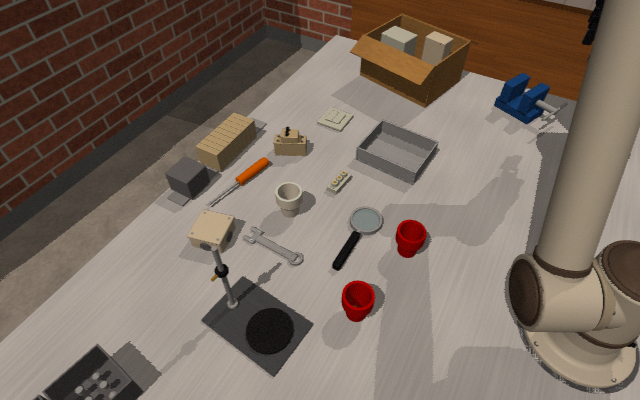

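```bash
cat > h.py <<'E'
import numpy as np,cv2
from bench import arm
def ray(n,u,v):
    p=arm.camera_params(n);K=p["K"];T=p["world_to_cam"];R=T[:3,:3];t=T[:3,3]
    d=np.array([(u-K[0,2])/K[0,0],-(v-K[1,2])/K[1,1],-1.]);return -R.T@t,R.T@d
def onz(n,u,v,z):
    o,d=ray(n,u,v);return o+d*(z-o[2])/d[2]
def proj(n,P):
    p=arm.camera_params(n);K=p["K"];T=p["world_to_cam"];c=T[:3,:3]@np.array(P,float)+T[:3,3]
    return np.array([K[0,0]*c[0]/-c[2]+K[0,2],-K[1,1]*c[1]/-c[2]*1+K[1,2]])
def dpt(n,u,v,d):
    o,r=ray(n,u,v);return o+r*d
def two(a,b):
    (o1,d1),(o2,d2)=a,b
    s=np.linalg.lstsq(np.stack([d1,-d2],1),o2-o1,rcond=None)[0]
    p,q=o1+s[0]*d1,o2+s[1]*d2;return (p+q)/2,np.linalg.norm(p-q)
def cloud(n,d):
    p=arm.camera_params(n);K=p["K"];T=p["world_to_cam"];R=T[:3,:3];t=T[:3,3]
    v,u=np.mgrid[:400,:640]
    c=np.stack([(u-K[0,2])/K[0,0]*d,-(v-K[1,2])/K[1,1]*d,-d],-1)
    return (c-t)@R
def crop(n,f,x0,y0,x1,y1,k):
    im=cv2.imread(f);cv2.imwrite(n,cv2.resize(im[y0:y1,x0:x1],None,fx=k,fy=k,interpolation=cv2.INTER_CUBIC))
E
python3 - <<'E'
from h import *
crop("pics/c1.png","pics/top0.png",150,150,500,330,2.2)
crop("pics/c2.png","pics/side0.png",180,150,380,390,2.4)
d=np.load("pics/top0.npy");W=cloud("top",d)
def st(name,x0,y0,x1,y1,zl,zh):
    w=W[y0:y1,x0:x1].reshape(-1,3);dd=d[y0:y1,x0:x1].ravel();m=(dd>0)&(w[:,2]>zl)&(w[:,2]<zh);q=w[m]
    print(name,m.sum(),q.mean(0).round(1),np.percentile(q,2,axis=0).round(1),np.percentile(q,98,axis=0).round(1), cv2.minAreaRect(q[:,:2].astype(np.float32)))
st("shell",295,160,340,200,64,80)
st("table",440,320,520,350,-20,20)
st("tray",400,210,495,315,38,55)
st("pad",160,200,230,260,9,18)
st("plate",160,170,235,260,3,9)
st("loupehandle",262,240,318,270,14,30)
st("lens",318,240,360,285,8,30)
st("box",235,110,285,158,36,55)
st("strip",350,200,395,235,15,40)
st("wrench",255,155,290,225,4,20)
st("red1",215,270,250,305,60,85)
st("red2",300,295,340,332,60,85)
E
```

```text
shell 249 [639.3  12.9  70.4] [609.8 -15.7  65.3] [668.   41.5  74. ] ((638.9241943359375, 12.798410415649414), (59.876827239990234, 57.83185958862305), 6.0288848876953125)
table 2393 [ 345.6 -377.4   -0.6] [ 311.9 -461.3   -4.1] [ 379.6 -293.5    2.6] ((345.8004455566406, -378.6326599121094), (61.2269287109375, 181.07701110839844), 6.04974365234375)
tray 671 [ 493.  -290.1   43.5] [ 405.3 -360.4   38.4] [ 579.4 -212.9   47.4] ((492.7452087402344, -287.1013488769531), (141.2083282470703, 170.2563018798828), 85.51154327392578)
pad 1087 [513.6 285.7  11.5] [472.7 244.6   9.1] [554.4 326.1  14.6] ((513.3518676757812, 274.04931640625), (116.22833251953125, 112.77589416503906), 14.68906021118164)
plate 2511 [550.9 279.2   5.7] [455.8 220.7   3.2] [633.4 344.8   8.7] ((542.28076171875, 284.66156005859375), (211.65634155273438, 172.136962890625), 12.281912803649902)
loupehandle 364 [468.3  52.   18.9] [459.8   3.   15.1] [477.1 100.9  22.3] ((468.5977478027344, 49.135162353515625), (108.812744140625, 18.163558959960938), 89.48149871826172)
lens 745 [467.6 -44.9  11.1] [433.1 -79.3   8.1] [5
[... 275 characters left out ...]
918273926)
strip 251 [ 577.9 -121.6   20.5] [ 563.7 -152.8   15.1] [593.3 -88.7  28.1] ((578.574951171875, -121.82554626464844), (68.24652862548828, 29.719722747802734), 84.88766479492188)
wrench 478 [619.  119.4   6.7] [544.5  99.8   4.2] [685.9 135.3  10. ] ((617.1559448242188, 111.47614288330078), (149.41127014160156, 67.76708984375), 6.849398136138916)
red1 330 [387.4 168.5  69.6] [359.5 138.1  61. ] [416.7 196.5  73.9] ((388.4522399902344, 167.36500549316406), (59.18716049194336, 61.01371765136719), 5.907033920288086)
red2 314 [353.6 -19.3  70. ] [325.9 -47.9  61.3] [383.6  10.   74.2] ((354.7480773925781, -18.585369110107422), (59.406368255615234, 59.68046188354492), 5.824556827545166)
```

View pics/c1.png

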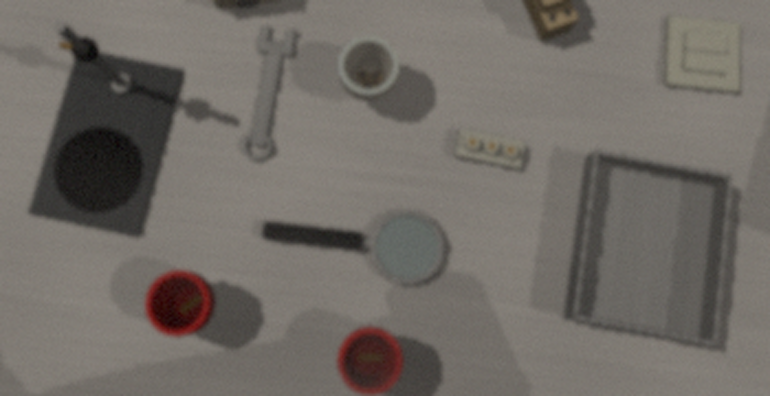

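View pics/c2.png

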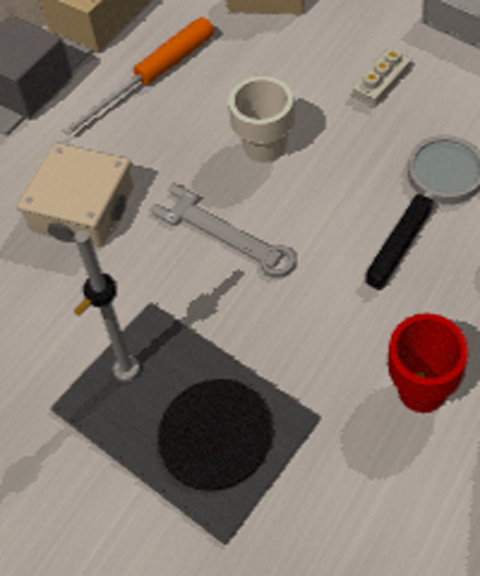

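The white cup at top px (317,180) / side px (289,197), with brass visible inside, is the shell. The red ones at top (232,288) and (318,314) are the look-alikes. The measured sizes agree: 60 mm rim at z 70, tray 141x170, handle 18 wide.

drive_tool([
  [0,0,0,-7.95,0.0854],
  [0,0,0,-7.95,0.0854],
  [0,0,0,-7.95,0.0854],
  [0,0,0,-7.95,0.0854],
  [0,0,0,-7.95,0.0854],
  [0,0,0,-7.95,0.0854],
  [0,0,0,-7.95,0.0854],
  [0,0,0,-7.95,0.0854],
  [0,0,0,-7.95,0.0854],
])

```text
clock: 1.0
position: [152.0, -605.8, 230.6]
ee_rot: [-0.682, 0.732, 0.001, 0.0]
contact_force: [0.2, -0.5, -0.3]
gripper_width: 85.5
```

```bash
cat >> h.py <<'E'
def go(x,y,z):
    from scipy.spatial.transform import Rotation as R
    s=arm.read_state();r=R.from_quat(s["ee_rot"]).as_matrix()
    print("t",s["clock"],"pos",s["position"].round(1),"yaw_y",np.degrees(np.arctan2(r[1,1],r[0,1])).round(2),"tilt",r[:,2].round(3),"F",s["contact_force"].round(1),"w",round(s["gripper_width"],1),"j",s["joints"].round(2))
    print("tool shift",(r.T@(np.array([x,y,z])-s["position"])).round(1))
E
python3 -c "
from h import *
go(639,13,130);go(639,13,32)"
```

```text
t 1.0 pos [ 152.  -605.8  230.6] yaw_y 175.95 tilt [-0.     0.001 -1.   ] F [ 0.2 -0.5 -0.3] w 85.5 j [-1.07  0.39  0.01 -0.   -1.19  1.  ]
tool shift [-651.5 -442.1  101.3]
t 1.0 pos [ 152.  -605.8  230.6] yaw_y 175.95 tilt [-0.     0.001 -1.   ] F [ 0.2 -0.5 -0.3] w 85.5 j [-1.07  0.39  0.01 -0.   -1.19  1.  ]
tool shift [-651.4 -442.2  199.3]
```

drive_tool([
  [-0.0407,-0.0276,0.004,0,0.0854],
  [-0.0407,-0.0276,0.004,0,0.0854],
  [-0.0407,-0.0276,0.004,0,0.0854],
  [-0.0407,-0.0276,0.004,0,0.0854],
  [-0.0407,-0.0276,0.004,0,0.0854],
  [-0.0407,-0.0276,0.004,0,0.0854],
  [-0.0407,-0.0276,0.004,0,0.0854],
  [-0.0407,-0.0276,0.004,0,0.0854],
  [-0.0407,-0.0276,0.004,0,0.0854],
  [-0.0407,-0.0276,0.004,0,0.0854],
  [-0.0407,-0.0276,0.004,0,0.0854],
  [-0.0407,-0.0276,0.004,0,0.0854],
  [-0.0407,-0.0276,0.004,0,0.0854],
  [-0.0407,-0.0276,0.004,0,0.0854],
  [-0.0407,-0.0276,0.004,0,0.0854],
  [-0.0407,-0.0276,0.004,0,0.0854],
  [0,0,0,0,0.0854],
  [0,0,0,0,0.0854],
])

```text
clock: 2.8
position: [641.8, 10.6, 165.8]
ee_rot: [-0.68, 0.733, 0.001, -0.001]
contact_force: [-0.8, -0.1, 0.5]
gripper_width: 85.5
```

```bash
python3 -c "
from h import *
go(639,13,32)"
```

```text
t 2.8 pos [641.8  10.6 165.8] yaw_y 175.73 tilt [-0.003 -0.    -1.   ] F [-0.8 -0.1  0.5] w 85.5 j [ 0.27  0.46 -0.04 -0.   -1.07 -0.34]
tool shift [ -2.3   2.7 133.8]
```

drive_tool([
  [-0.0023,0.0027,0.045,0,0.0854],
  [0,0,0.045,0,0.0854],
  [0,0,0.032,0,0.0854],
  [0,0,0.011,0,0.0854],
  [0,0,0,0,0.0854],
  [0,0,0,0,0.05],
  [0,0,0,0,0.05],
  [0,0,0,0,0.05],
  [0,0,0,0,0.05],
  [0,0,0,0,0.05],
])

```text
clock: 3.8
position: [641.4, 12.1, 37.4]
ee_rot: [-0.68, 0.733, -0.002, 0.002]
contact_force: [-0.5, -0.6, 6.4]
gripper_width: 60.2
```

Run:
```python
from h import *
go(639,13,32)
for n in("top","side"):
    im,d=arm.get_image(n); cv2.imwrite(f"pics/{n}1.png",im)
crop("pics/s1.png","pics/side1.png",200,100,400,260,4)
crop("pics/t1.png","pics/top1.png",240,100,400,260,3)
```

```text
t 3.8 pos [641.4  12.1  37.4] yaw_y 175.68 tilt [ 0.005  0.    -1.   ] F [-0.5 -0.6  6.4] w 60.2 j [ 0.27  0.59 -0.17  0.   -0.8  -0.35]
tool shift [-0.7  2.4  5.4]
```

View pics/s1.png

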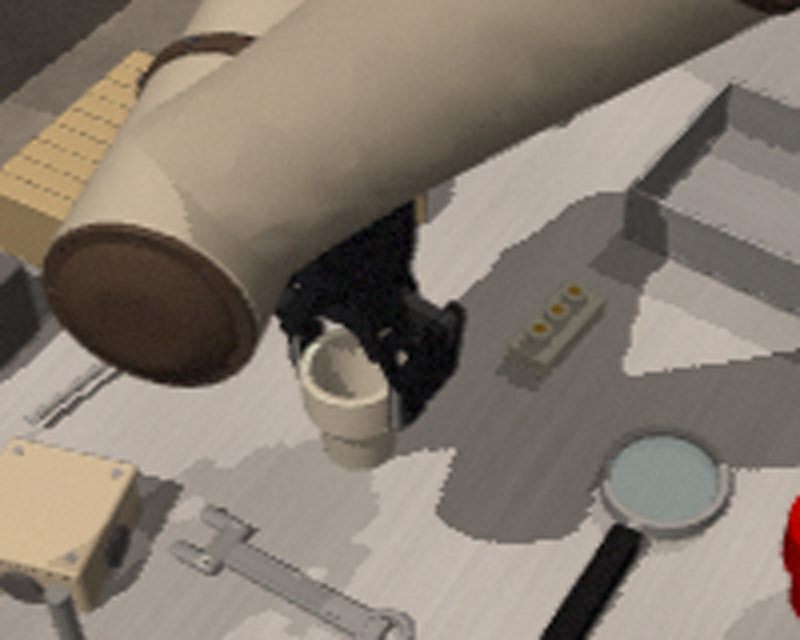

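drive_tool([
  [0,0,-0.03,0,0.05],
  [0,0,-0.04,0,0.05],
  [0.0388,0.0249,-0.01,0,0.05],
  [0.0388,0.0249,0,0,0.05],
  [0.0388,0.0249,0,0,0.05],
  [0.0388,0.0249,0,0,0.05],
  [0.0388,0.0249,0,0,0.05],
  [0,0,0,0,0.05],
  [0,0,0.02,0,0.05],
  [0,0,0.02,0,0.05],
  [0,0,0,0,0.05],
])

```text
clock: 5.0
position: [498.5, -171.6, 72.4]
ee_rot: [-0.679, 0.734, 0.002, -0.001]
contact_force: [-0.3, -0.5, -1.6]
gripper_width: 60.4
```

Run:
```python
from h import *
go(502,-172,59)
for n in("top","side"):
    im,d=arm.get_image(n); cv2.imwrite(f"pics/{n}2.png",im)
crop("pics/s2.png","pics/side2.png",280,60,480,220,4)
```

```text
t 5.0 pos [ 498.5 -171.6   72.4] yaw_y 175.57 tilt [-0.005  0.001 -1.   ] F [-0.3 -0.5 -1.6] w 60.4 j [-0.02  0.4  -0.43 -0.   -0.75 -0.05]
tool shift [ 0.1 -3.5 13.4]
```

View pics/s2.png

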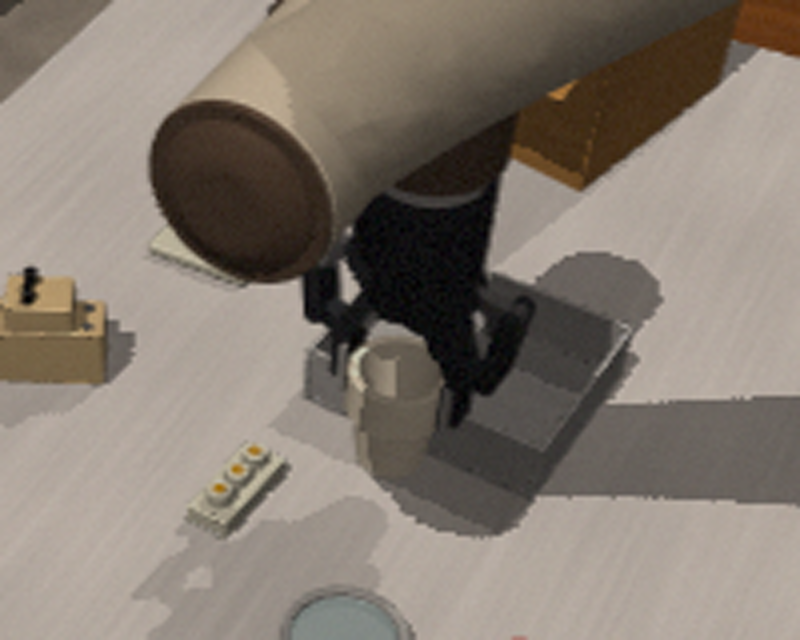

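drive_tool([
  [0,0,0.013,0,0.05],
  [0,0,0,0,0.05],
  [0.01,0,0,0,0.05],
  [0.01,0,0,0,0.05],
  [0.01,0,0,0,0.05],
  [0.01,0,0,0,0.05],
  [0.01,0,0,0,0.05],
  [0,0,0,0,0.05],
])

```text
clock: 5.9
position: [498.7, -221.1, 64.0]
ee_rot: [-0.679, 0.734, -0.001, 0.002]
contact_force: [-0.5, 11.5, 8.5]
gripper_width: 59.5
```

Run:
```python
from h import *
go(502,-172,59)
im,d=arm.get_image("side"); cv2.imwrite(f"pics/side3.png",im)
crop("pics/s3.png","pics/side3.png",280,60,480,220,4)
```

```text
t 5.9 pos [ 498.7 -221.1   64. ] yaw_y 175.59 tilt [ 0.005  0.002 -1.   ] F [-0.5 11.5  8.5] w 59.5 j [-0.12  0.43 -0.4  -0.   -0.73  0.05]
tool shift [-49.2   0.5   5.1]
```

View pics/s3.png

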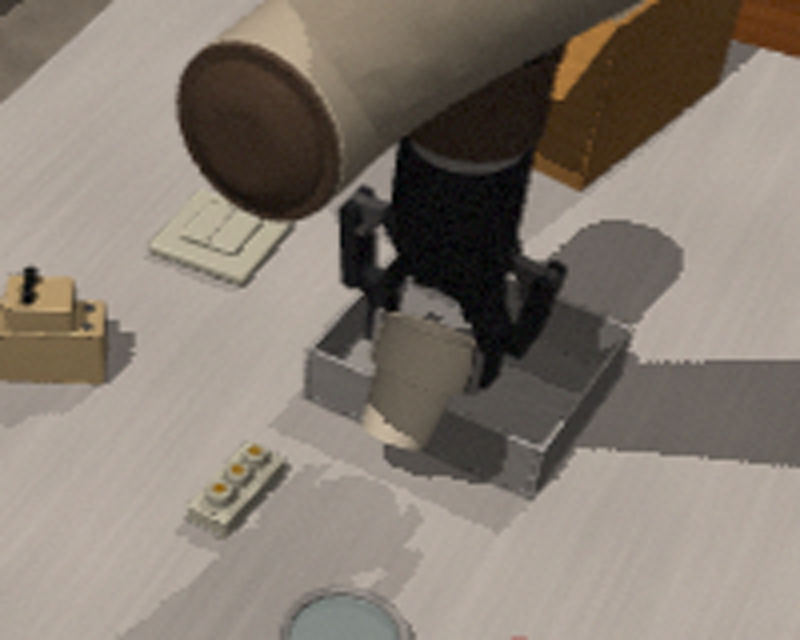

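drive_tool([
  [0.01,0,0,0,0.05],
  [0.01,0,0,0,0.05],
  [0.01,0,0.003,0,0.05],
  [0.007,0,0.005,0,0.05],
  [0,0,0.007,0,0.05],
  [0,0,0.007,0,0.05],
  [0,0,0.007,0,0.05],
  [0,0,0.003,0,0.05],
  [0,0,0,0,0.05],
])

```text
clock: 6.85
position: [498.7, -263.5, 35.3]
ee_rot: [-0.681, 0.733, -0.007, 0.002]
contact_force: [-2.2, -10.3, 16.7]
gripper_width: 59.6
```

Run:
```python
from h import *
go(502,-172,59)
im,d=arm.get_image("side"); cv2.imwrite(f"pics/side4.png",im)
crop("pics/s4.png","pics/side4.png",280,60,480,220,4)
im,d=arm.get_image("top"); cv2.imwrite(f"pics/top4.png",im)
crop("pics/t4.png","pics/top4.png",380,200,500,320,5)
```

```text
t 6.85 pos [ 498.7 -263.5   35.3] yaw_y 175.77 tilt [ 0.011 -0.007 -1.   ] F [ -2.2 -10.3  16.7] w 59.6 j [-0.2   0.49 -0.39  0.01 -0.68  0.12]
tool shift [-91.4   3.2 -24.4]
```

View pics/s4.png

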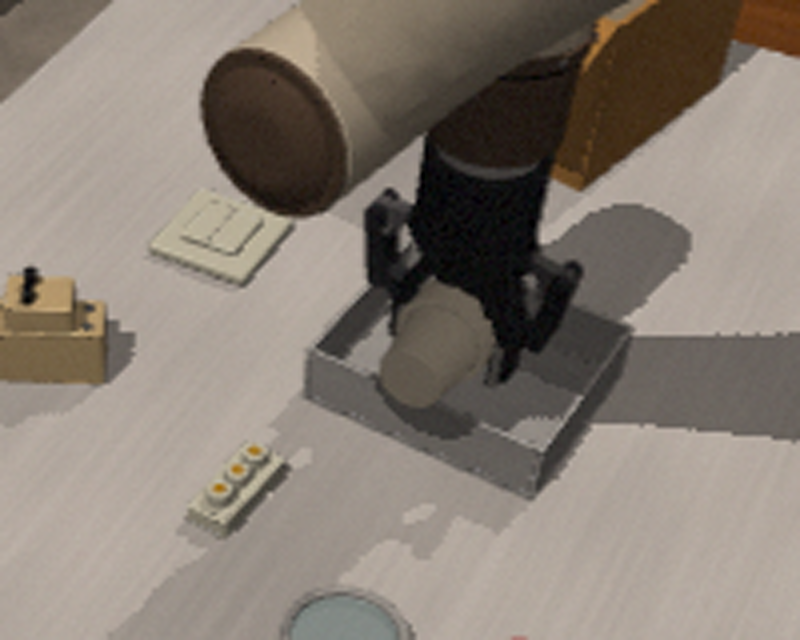

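View pics/t4.png

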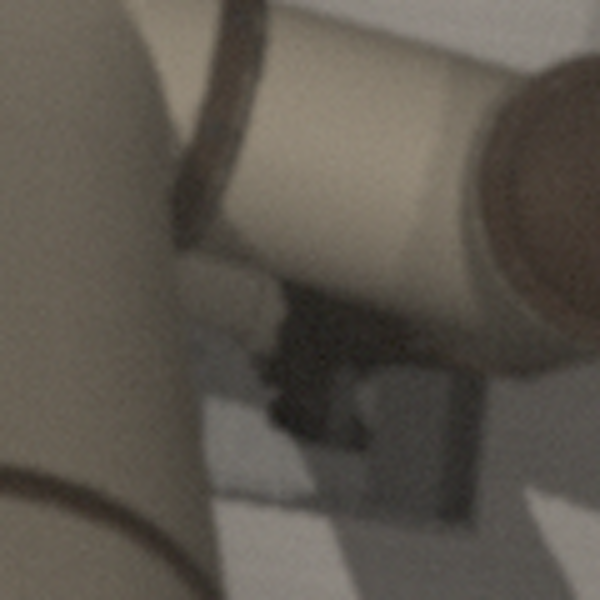

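drive_tool([
  [0.005,0,-0.02,0,0.05],
  [0.015,0,-0.01,0,0.05],
  [-0.03,0,0,0,0.05],
  [0.03,0,0,0,0.05],
  [-0.03,0,0,0,0.05],
  [0.03,0,0,0,0.05],
  [-0.03,0,0,0,0.05],
  [0.02,0,0,0,0.05],
  [0,0,0,0,0.05],
])

```text
clock: 7.85
position: [493.8, -270.4, 60.4]
ee_rot: [-0.679, 0.734, -0.001, 0.0]
contact_force: [0.3, 0.5, -0.9]
gripper_width: 60.0
```

Run:
```python
from h import *
go(502,-172,59)
im,d=arm.get_image("side"); cv2.imwrite(f"pics/side5.png",im)
crop("pics/s5.png","pics/side5.png",320,80,470,200,5)
```

```text
t 7.85 pos [ 493.8 -270.4   60.4] yaw_y 175.59 tilt [ 0.002 -0.001 -1.   ] F [ 0.3  0.5 -0.9] w 60.0 j [-0.21  0.46 -0.36  0.   -0.75  0.14]
tool shift [-98.7  -0.6   1.3]
```

View pics/s5.png

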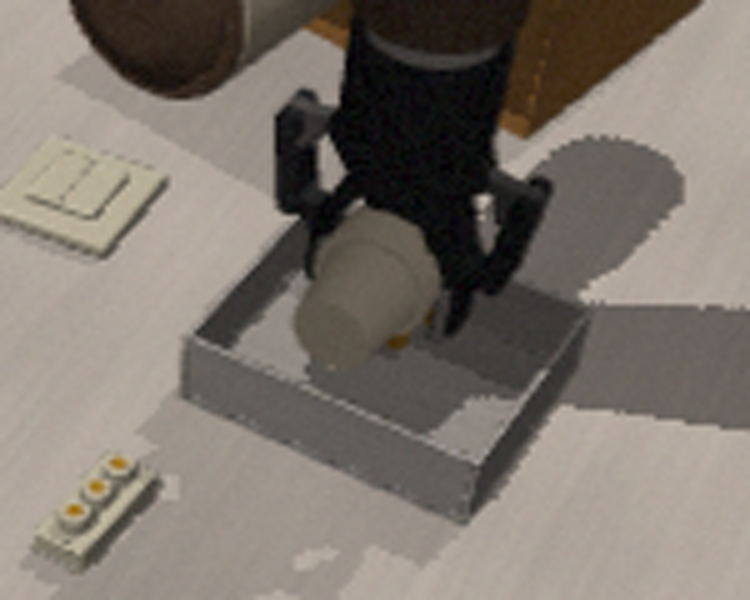

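drive_tool([
  [0,0,-0.04,0,0.05],
  [0,0,-0.04,0,0.05],
  [0,0,0,0,0.05],
])

```text
clock: 8.2
position: [497.1, -270.5, 146.0]
ee_rot: [-0.68, 0.733, -0.006, 0.003]
contact_force: [1.3, -0.4, -0.9]
gripper_width: 59.5
```

Run:
```python
from h import *
go(502,-172,59)
im,d=arm.get_image("side"); cv2.imwrite(f"pics/side6.png",im)
crop("pics/s6.png","pics/side6.png",320,60,470,200,4)
im,d=arm.get_image("top"); cv2.imwrite(f"pics/top6.png",im)
crop("pics/t6.png","pics/top6.png",380,200,500,320,3)
a=cv2.imread("pics/s6.png");b=cv2.imread("pics/t6.png");h=max(a.shape[0],b.shape[0])
f=lambda i:cv2.copyMakeBorder(i,0,h-i.shape[0],0,0,0)
o=np.hstack([f(a),f(b)]);cv2.imwrite("pics/st6.png",cv2.resize(o,None,fx=.8,fy=.8))
```

```text
t 8.2 pos [ 497.1 -270.5  146. ] yaw_y 175.69 tilt [ 0.013 -0.005 -1.   ] F [ 1.3 -0.4 -0.9] w 59.5 j [-0.21  0.36 -0.27  0.   -0.93  0.13]
tool shift [-98.9   3.6  86.6]
```

View pics/st6.png

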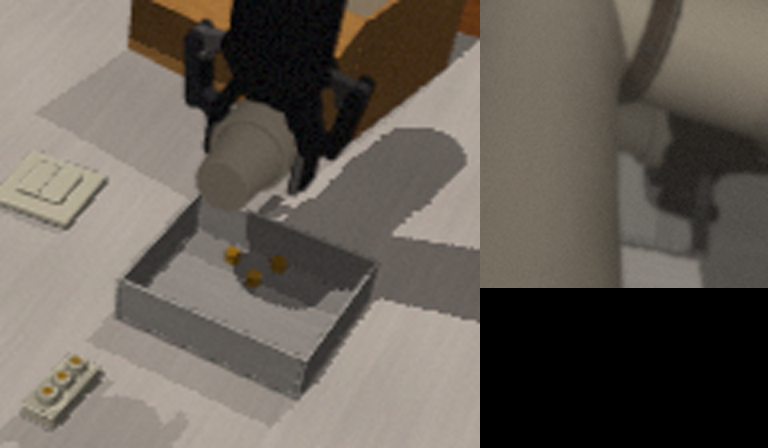

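All three nuts lie in the tray: side px about (393,140), (399,147) and (407,143). Next I'll estimate the shell's tilt and plan the righting.

Run:
```python
from h import *
s=arm.read_state();P=s["position"];n=np.array([-.997,.0767,0])
o,d=ray("side",389.4,119.4);t=n@(P-o)/(n@d);q=o+t*d
print(P,q,(q-P))
go(488,-445,100);go(488,-445,14)
```

```text
[ 493.51028689 -268.87987094  140.68081446] [ 498.44949436 -204.6766134   180.08122812] [ 4.93920748 64.20325754 39.40041366]
t 8.3 pos [ 493.5 -268.9  140.7] yaw_y 175.6 tilt [ 0.003 -0.    -1.   ] F [-0.4  0.  -1.5] w 59.0 j [-0.21  0.36 -0.28 -0.   -0.93  0.13]
tool shift [176.   -7.9  40.7]
t 8.3 pos [ 493.5 -268.9  140.7] yaw_y 175.6 tilt [ 0.003 -0.    -1.   ] F [-0.4  0.  -1.5] w 59.0 j [-0.21  0.36 -0.28 -0.   -0.93  0.13]
tool shift [176.   -7.6 126.7]
```

drive_tool([
  [0.044,-0.002,0,0,0.05],
  [0.044,-0.002,0,0,0.05],
  [0.044,-0.002,0,0,0.05],
  [0.044,-0.002,0,0,0.05],
  [0,0,0.03,0,0.05],
  [0,0,0.04,0,0.05],
  [0,0,0.03,0,0.05],
  [0,0,0.01,0,0.05],
  [-0.005,0,0.006,0,0.05],
  [-0.005,0,0.005,0,0.05],
  [-0.005,0,0.005,0,0.05],
  [0,0,0,0,0.05],
])

```text
clock: 9.5
position: [489.3, -428.9, 13.9]
ee_rot: [-0.68, 0.733, -0.0, 0.0]
contact_force: [0.9, 0.1, -0.8]
gripper_width: 59.4
```

Run:
```python
from h import *
go(488,-445,12)
im,d=arm.get_image("side"); cv2.imwrite(f"pics/side7.png",im)
crop("pics/s7.png","pics/side7.png",340,20,500,180,4)
```

```text
t 9.5 pos [ 489.3 -428.9   13.9] yaw_y 175.69 tilt [ 0.001 -0.    -1.   ] F [ 0.9  0.1 -0.8] w 59.4 j [-0.47  0.64 -0.16 -0.   -0.77  0.4 ]
tool shift [16.1  0.1  1.9]
```

View pics/s7.png

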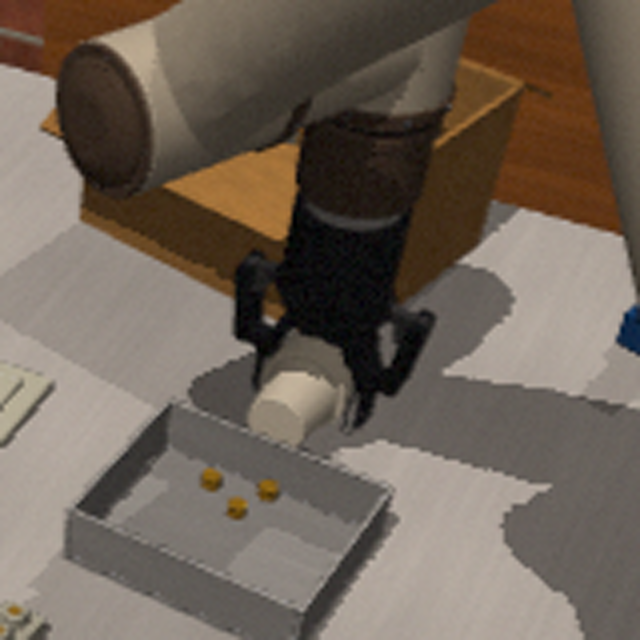

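drive_tool([
  [0,0,0.004,0,0.05],
  [0,0,0,0,0.05],
  [0,0,0,0,0.067],
  [0,0,0,0,0.067],
  [0,0,0,0,0.067],
  [0,0,0,0,0.067],
  [0,0,0,0,0.067],
])

```text
clock: 10.25
position: [489.1, -430.0, 9.6]
ee_rot: [-0.68, 0.734, -0.0, 0.0]
contact_force: [-0.2, -0.9, -0.3]
gripper_width: 67.1
```

Run:
```python
from h import *
go(488,-445,12)
im,d=arm.get_image("side"); cv2.imwrite(f"pics/side8.png",im)
crop("pics/s8.png","pics/side8.png",380,80,460,140,8)
```

```text
t 10.25 pos [ 489.1 -430.     9.6] yaw_y 175.63 tilt [ 0.001 -0.    -1.   ] F [-0.2 -0.9 -0.3] w 67.1 j [-0.47  0.64 -0.16  0.   -0.76  0.4 ]
tool shift [15.  -0.  -2.4]
```

View pics/s8.png

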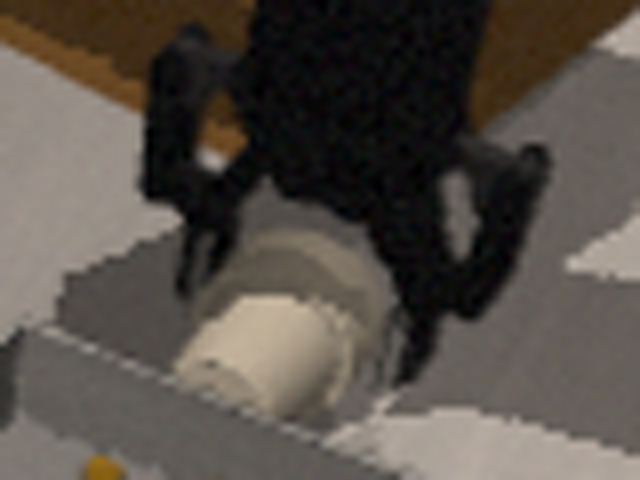

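drive_tool([
  [-0.005,0,0,0,0.067],
  [0,0,0,0,0.05],
  [0,0,0,0,0.05],
  [0,0,0,0,0.05],
  [0,0,0,0,0.05],
])

```text
clock: 10.8
position: [489.5, -424.5, 9.6]
ee_rot: [-0.68, 0.733, 0.0, 0.0]
contact_force: [1.5, 2.5, 3.3]
gripper_width: 59.1
```

Run:
```python
from h import *
go(488,-445,12)
im,d=arm.get_image("side"); cv2.imwrite(f"pics/side9.png",im)
crop("pics/s9.png","pics/side9.png",380,80,460,140,8)
```

```text
t 10.8 pos [ 489.5 -424.5    9.6] yaw_y 175.64 tilt [ 0.  0. -1.] F [1.5 2.5 3.3] w 59.1 j [-0.47  0.64 -0.17 -0.   -0.76  0.39]
tool shift [20.6 -0.1 -2.5]
```

View pics/s9.png

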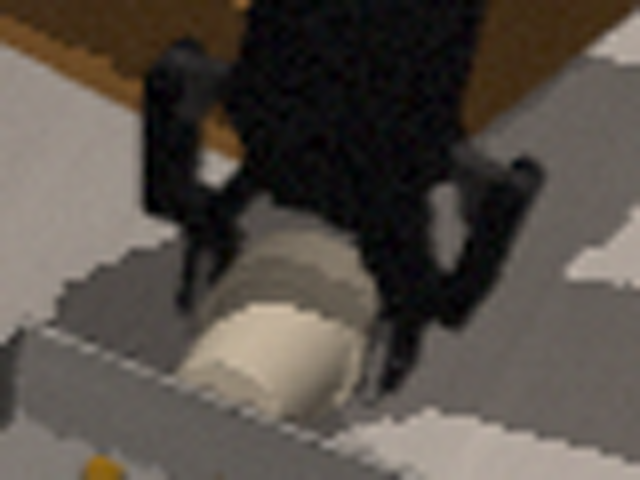

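drive_tool([
  [0.003,0,-0.015,0,0.05],
  [0,0,-0.02,0,0.05],
  [0,0,0,0,0.05],
  [-0.008,0,0,0,0.05],
  [-0.008,0,0,0,0.05],
  [-0.006,0,0,0,0.05],
  [-0.006,0,0,0,0.05],
  [-0.006,0,0,0,0.05],
  [-0.006,0,0,0,0.05],
  [0,0,0,0,0.05],
])

```text
clock: 11.85
position: [492.0, -404.4, 53.9]
ee_rot: [-0.682, 0.731, -0.011, -0.007]
contact_force: [-19.2, -48.7, 21.4]
gripper_width: 59.5
```

Run:
```python
from h import *
go(488,-387,43)
im,d=arm.get_image("side"); cv2.imwrite(f"pics/side10.png",im)
crop("pics/s10.png","pics/side10.png",360,60,480,150,6.5)
```

```text
t 11.85 pos [ 492.  -404.4   53.9] yaw_y 176.03 tilt [ 0.006 -0.025 -1.   ] F [-19.2 -48.7  21.4] w 59.5 j [-0.42  0.56 -0.2   0.03 -0.8   0.33]
tool shift [-17.3   5.3  10.4]
```

View pics/s10.png

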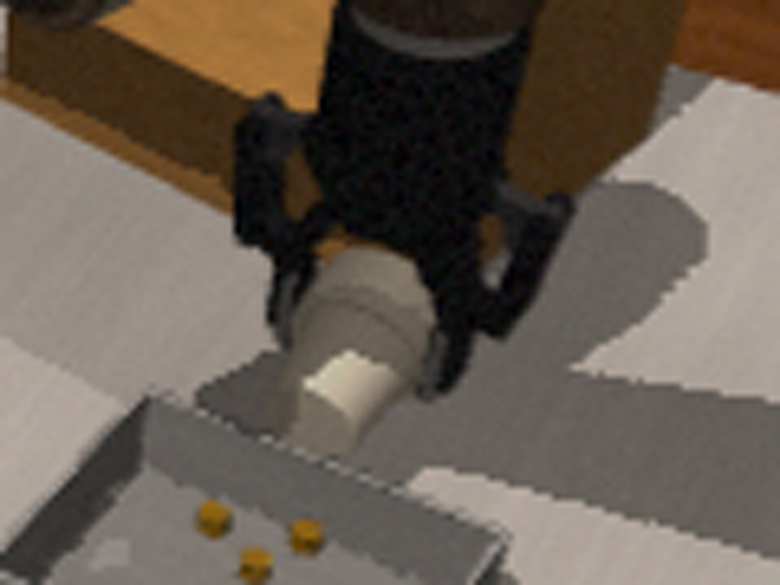

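Run:
```python
from h import *
s=arm.read_state();P=s["position"];n=np.array([-.997,.0767,0])
def pl(u,v):
    o,d=ray("side",u,v);t=n@(P-o)/(n@d);q=o+t*d;print(q.round(1),(q-P).round(1))
pl(360+325/6.5,60+415/6.5)
pl(360+335/6.5,60+450/6.5);pl(360+320/6.5,60+385/6.5)
```

```text
[ 493.8 -380.4   45. ] [ 1.9 24.1 -8.8]
[ 492.1 -403.1   10. ] [  0.1   1.3 -43.8]
[ 494.9 -366.4   70.2] [ 2.9 38.  16.4]
```

Run:
```python
from h import *
im=cv2.imread("pics/side10.png")[90:140,395:440]
im=cv2.convertScaleAbs(cv2.resize(im,None,fx=12,fy=12,interpolation=cv2.INTER_CUBIC),alpha=1.3,beta=10)
cv2.imwrite("pics/s10b.png",im)
```

```text
(no output)
```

View pics/s10b.png

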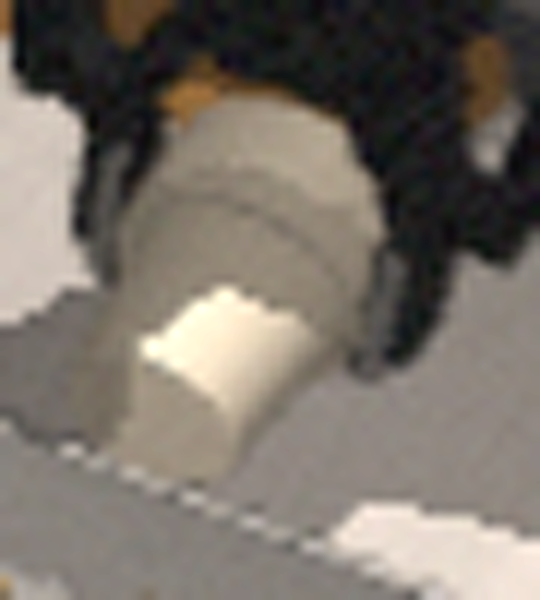

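Run:
```python
from h import *
s=arm.read_state();P=s["position"];n=np.array([-.997,.0767,0])
def pl(u,v):
    o,d=ray("side",u,v);t=n@(P-o)/(n@d);q=o+t*d;print(q.round(1),(q-P).round(1))
pl(395+195/12,90+378/12); pl(395+175/12,90+370/12)
pl(395+175/12,90+475/12)
for th in (60,70,77,85,90):
    a=np.radians(th);print(th,[ (57*np.sin(a)+21*np.cos(a)*k, 25-57*np.cos(a)+21*np.sin(a)*k) for k in(1,-1)])
```

```text
[ 493.3 -386.9   48.8] [ 1.4 17.6 -5. ]
[ 494.5 -371.9   61.1] [ 2.5 32.5  7.3]
[ 493.4 -386.7   20.1] [  1.4  17.7 -33.7]
60 [(np.float64(59.863448015713), np.float64(14.686533479473205)), (np.float64(38.863448015713), np.float64(-21.68653347947322))]
70 [(np.float64(60.744902394635815), np.float64(25.238396866940953)), (np.float64(46.38005637495773), np.float64(-14.228693206067199))]
77 [(np.float64(60.26306583397957), np.float64(32.63956126288964)), (np.float64(50.815121551537246), np.float64(-8.283981458090242))]
85 [(np.float64(58.61336838893031), np.float64(40.95221132331014)), (np.float64(54.95282719352868), np.float64(-0.8879659965431692))]
90 [(np.float64(57.0), np.float64(46.0)), (np.float64(57.0), np.float64(3.9999999999999964))]
```

drive_tool([
  [0.012,0,0,0,0.05],
  [0,0,0,0,0.05],
])

```text
clock: 12.1
position: [491.4, -406.9, 47.7]
ee_rot: [-0.68, 0.734, -0.005, -0.002]
contact_force: [-5.7, -18.4, 9.6]
gripper_width: 59.7
```

```bash
cat >> h.py <<'E'
def prof(tag,off=25):
    # side view points of shell in frame: a=along tool -x (behind), z rel TCP+off, lateral tool y
    s=arm.read_state();P=s["position"];im,d=arm.get_image("side");cv2.imwrite(f"pics/side{tag}.png",im);np.save(f"pics/side{tag}.npy",d)
    from scipy.spatial.transform import Rotation as R
    r=R.from_quat(s["ee_rot"]).as_matrix();W=cloud("side",d)
    L=(W-P)@r  # tool coords
    a=-L[...,0];b=L[...,1];h=-L[...,2]-off
    m=(d>0)&(abs(b)<26)&(np.hypot(a,h)<80)&(W[...,2]>4)
    g=im.astype(int); m&=(g.max(2)>70)
    q=np.stack([a,h,b],-1)[m]; 
    # central slice
    c=q[abs(q[:,2])<5]; c=c[np.argsort(np.arctan2(c[:,0],-c[:,1]))]
    print("slice a,h:",[tuple(x) for x in c[:,:2].round(0).astype(int)[::max(1,len(c)//40)].tolist()])
    k=np.zeros((321,321,3),np.uint8)
    for A,H,B in q:
        x=int(160+2*A);y=int(160-2*H)
        if 0<=x<320 and 0<=y<320: k[y:y+2,x:x+2]=(255,255,255) if abs(B)<6 else (0,0,150)
    cv2.circle(k,(160,160),3,(0,255,0),-1)
    cv2.imwrite(f"pics/prof{tag}.png",cv2.resize(k,None,fx=1.6,fy=1.6))
    return q
E
python3 - <<'E'
from h import *
go(488,-445,12)
prof("11")
E
```

```text
t 12.1 pos [ 491.4 -406.9   47.7] yaw_y 175.63 tilt [ 0.004 -0.01  -1.   ] F [ -5.7 -18.4   9.6] w 59.7 j [-0.44  0.58 -0.18  0.01 -0.8   0.35]
tool shift [37.9  0.7 36.1]
slice a,h: [(-1, 31), (-3, 30), (-7, 31), (-8, 29), (52, -54), (56, -54), (54, -47), (55, -46), (58, -46), (53, -40), (55, -38), (56, -36), (55, -31), (50, -28), (49, -26), (57, -28), (51, -23), (51, -19), (54, -17), (53, -15), (55, -10), (56, -8), (55, -5), (55, 0), (57, 3), (58, 7), (51, 7), (52, 8), (48, 9), (45, 9), (42, 10), (42, 11), (38, 12), (38, 13), (33, 12), (34, 16), (32, 17), (30, 18), (24, 16), (23, 19), (19, 18), (18, 21), (16, 22), (18, 28), (14, 27), (9, 24), (8, 29), (7, 29), (1, 29)]
```

View pics/prof11.png

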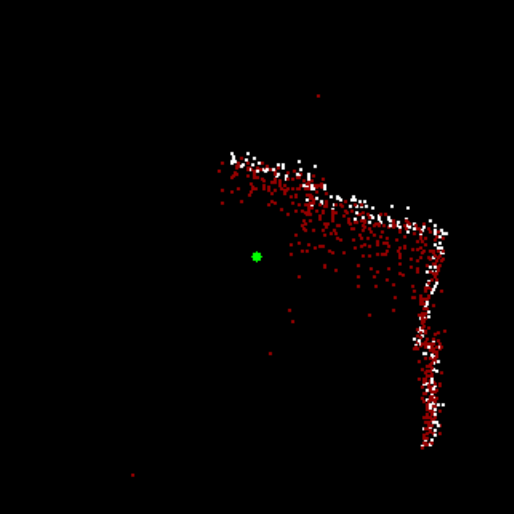

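drive_tool([
  [0.004,0,0.006,0,0.0605],
  [0,0,0,0,0.0605],
  [-0.004,0,0,0,0.0605],
  [-0.005,0,-0.003,0,0.0605],
  [-0.005,0,-0.003,0,0.0605],
  [0,0,0,0,0.0605],
])

```text
clock: 12.75
position: [492.8, -388.8, 45.0]
ee_rot: [-0.68, 0.733, -0.0, 0.0]
contact_force: [0.5, 0.9, 0.3]
gripper_width: 60.8
```

Run:
```python
from h import *
go(488,-445,12)
prof("12")
```

```text
t 12.75 pos [ 492.8 -388.8   45. ] yaw_y 175.74 tilt [ 0.001 -0.    -1.   ] F [0.5 0.9 0.3] w 60.8 j [-0.41  0.57 -0.2  -0.   -0.8   0.34]
tool shift [56.4  0.7 33.1]
slice a,h: [(-43, -7), (-35, -7), (-38, -9), (-34, -9), (-33, -9), (-27, -9), (-21, -7), (-18, -8), (-15, -7), (-17, -10), (-14, -11), (-17, -16), (-12, -15), (-8, -14), (-7, -15), (-4, -16), (1, -16), (2, -13), (7, -18), (10, -18), (36, -61), (36, -59), (35, -57), (35, -56), (36, -55), (46, -66), (37, -52), (36, -48), (48, -64), (35, -42), (35, -41), (24, -27), (17, -18), (18, -19), (36, -36), (36, -35), (35, -34), (24, -22), (27, -24), (36, -29), (38, -30), (33, -25), (33, -24), (36, -25), (36, -24)]
```

View pics/prof12.png

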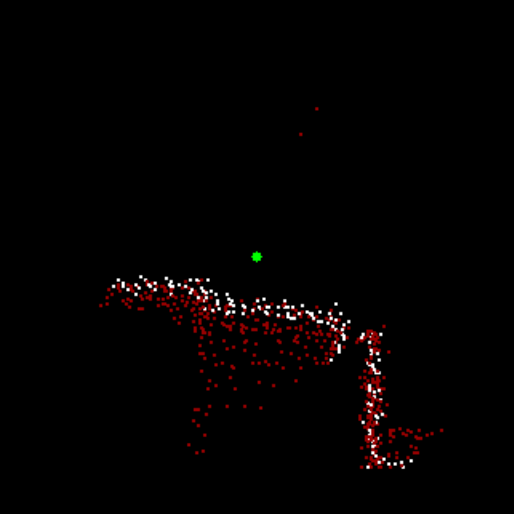

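drive_tool([
  [0,0,0,0,0.072],
  [0,0,0,0,0.072],
  [0.02,0,0,0,0.072],
  [0.026,0,0,0,0.072],
  [0,0,0.015,0,0.072],
  [0,0,0.018,0,0.072],
  [0,0,0,0,0.072],
])

```text
clock: 13.5
position: [488.7, -436.1, 9.6]
ee_rot: [-0.679, 0.734, -0.0, 0.0]
contact_force: [1.5, -1.4, -1.0]
gripper_width: 71.7
```

Run:
```python
from h import *
go(488,-445,12)
prof("13")
```

```text
t 13.5 pos [ 488.7 -436.1    9.6] yaw_y 175.59 tilt [ 0. -0. -1.] F [ 1.5 -1.4 -1. ] w 71.7 j [-0.48  0.65 -0.15 -0.   -0.77  0.41]
tool shift [ 8.9  0.  -2.4]
slice a,h: [(79, -1), (78, 10), (74, 10), (71, 10), (77, 12), (68, 12), (71, 14), (66, 14), (58, 12), (78, 18), (77, 19), (65, 16), (65, 17), (57, 16), (60, 18), (53, 16), (58, 18), (57, 18), (59, 20), (57, 20), (55, 20), (47, 18), (46, 19), (48, 21), (42, 19), (47, 23), (39, 19), (37, 20), (38, 22), (33, 20), (33, 22), (32, 22), (34, 25), (34, 27), (33, 29), (29, 29), (26, 27), (23, 26), (23, 28), (19, 26), (17, 27), (16, 28), (10, 26), (8, 27), (6, 28)]
```

View pics/prof13.png

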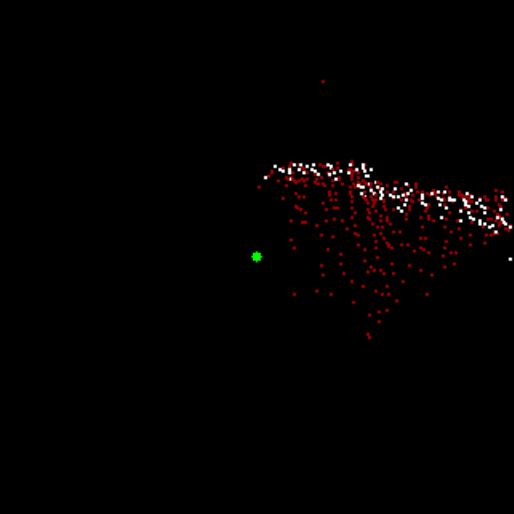

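View pics/side13.png

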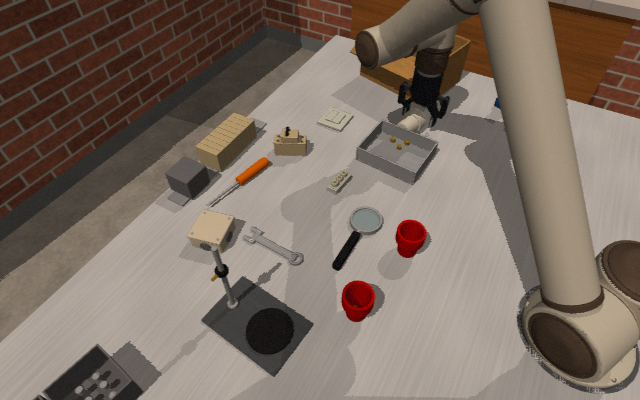

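drive_tool([
  [0,0,0,0,0.05],
  [0,0,0,0,0.05],
  [0,0,0,0,0.05],
  [0,0,0,0,0.05],
  [0,0,0,0,0.05],
])

```text
clock: 14.05
position: [491.3, -437.4, 13.6]
ee_rot: [-0.68, 0.733, -0.004, 0.001]
contact_force: [4.8, -3.1, 3.3]
gripper_width: 58.6
```

Run:
```python
from h import *
go(488,-445,12)
prof("14")
```

```text
t 14.05 pos [ 491.3 -437.4   13.6] yaw_y 175.68 tilt [ 0.007 -0.005 -1.   ] F [ 4.8 -3.1  3.3] w 58.6 j [-0.48  0.65 -0.15  0.   -0.77  0.41]
tool shift [7.8 2.7 1.6]
slice a,h: [(76, 4), (77, 6), (77, 8), (69, 8), (76, 10), (74, 10), (71, 12), (74, 13), (71, 13), (71, 14), (59, 12), (66, 14), (69, 15), (66, 16), (62, 16), (59, 16), (55, 16), (60, 17), (54, 16), (59, 19), (50, 17), (46, 16), (43, 15), (48, 18), (42, 17), (42, 18), (40, 19), (33, 16), (36, 18), (33, 19), (32, 20), (32, 22), (33, 25), (29, 24), (27, 25), (26, 25), (24, 25), (19, 24), (18, 25), (12, 23), (9, 23), (9, 26)]
```

View pics/prof14.png

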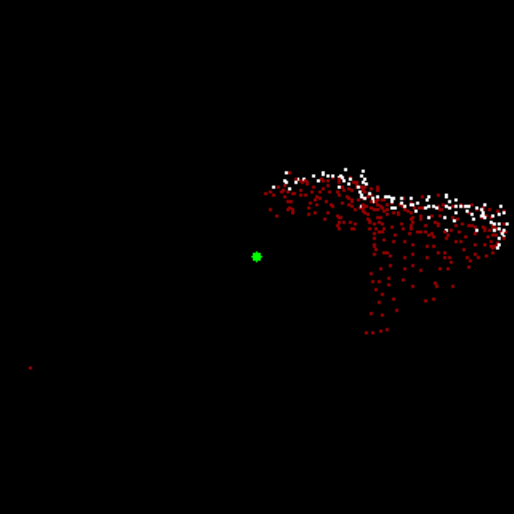

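drive_tool([
  [-0.005,0,0,0,0.05],
  [-0.004,0,0,0,0.05],
  [-0.0005,0,-0.007,0,0.05],
  [-0.001,0,-0.007,0,0.05],
  [-0.002,0,-0.007,0,0.05],
  [-0.0025,0,-0.007,0,0.05],
  [-0.003,0,-0.0065,0,0.05],
  [0,0,0,0,0.05],
])

```text
clock: 14.9
position: [494.1, -427.6, 51.6]
ee_rot: [-0.681, 0.732, -0.011, -0.001]
contact_force: [0.2, -26.5, 1.1]
gripper_width: 57.6
```

Run:
```python
from h import *
go(488,-445,12)
prof("15")
```

```text
t 14.9 pos [ 494.1 -427.6   51.6] yaw_y 175.88 tilt [ 0.013 -0.018 -1.   ] F [  0.2 -26.5   1.1] w 57.6 j [-0.46  0.59 -0.15  0.01 -0.81  0.38]
tool shift [17.1  5.4 39.8]
slice a,h: [(71, -31), (72, -31), (72, -25), (74, -23), (72, -20), (74, -20), (72, -18), (76, -18), (71, -16), (66, -14), (70, -14), (66, -13), (68, -12), (62, -11), (61, -9), (55, -8), (63, -9), (65, -9), (60, -8), (57, -6), (55, -5), (48, -3), (50, -3), (52, -3), (54, -2), (47, -1), (42, -1), (49, 0), (49, 1), (43, 2), (40, 2), (42, 3), (43, 3), (41, 7), (40, 8), (38, 8), (41, 10), (37, 11), (31, 10), (34, 12), (31, 11), (29, 13), (28, 14), (27, 15), (22, 13), (22, 15), (25, 20), (20, 18), (19, 19), (16, 17), (19, 22), (14, 20)]
```

View pics/prof15.png

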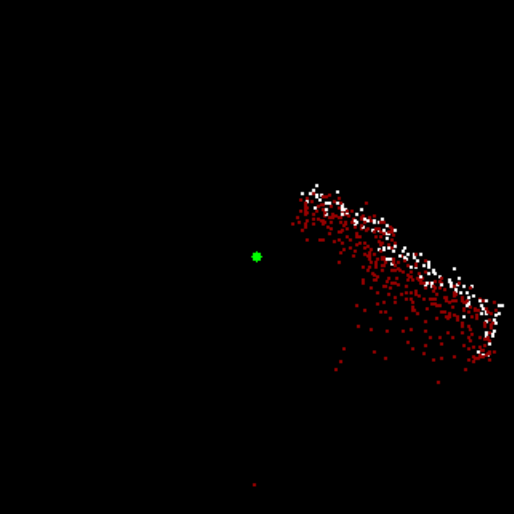

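drive_tool([
  [-0.003,0,-0.006,0,0.05],
  [-0.004,0,-0.006,0,0.05],
  [-0.005,0,-0.005,0,0.05],
  [-0.005,0,-0.005,0,0.05],
  [-0.006,0,-0.004,0,0.05],
  [-0.006,0,-0.003,0,0.05],
  [0,0,0,0,0.05],
])

```text
clock: 15.65
position: [495.9, -397.8, 82.3]
ee_rot: [-0.681, 0.732, -0.011, -0.001]
contact_force: [-1.7, -22.4, 10.8]
gripper_width: 57.7
```

Run:
```python
from h import *
go(488,-445,12)
prof("16")
```

```text
t 15.65 pos [ 495.9 -397.8   82.3] yaw_y 175.88 tilt [ 0.012 -0.018 -1.   ] F [ -1.7 -22.4  10.8] w 57.7 j [-0.42  0.53 -0.17  0.01 -0.86  0.34]
tool shift [46.4  5.4 71. ]
slice a,h: [(43, -62), (54, -46), (53, -40), (58, -43), (53, -39), (55, -40), (51, -36), (48, -34), (53, -37), (52, -36), (47, -32), (47, -30), (50, -32), (43, -27), (44, -27), (45, -27), (46, -27), (39, -22), (41, -23), (53, -28), (33, -17), (37, -18), (45, -21), (37, -17), (34, -16), (31, -14), (37, -15), (36, -13), (38, -8), (38, -7), (37, -5), (34, -5), (33, -3), (32, -1), (31, -1), (34, -1), (33, 2), (29, 3), (28, 4), (27, 5), (25, 6), (24, 7), (23, 9), (22, 9), (22, 11), (21, 12), (20, 13), (18, 14)]
```

View pics/prof16.png

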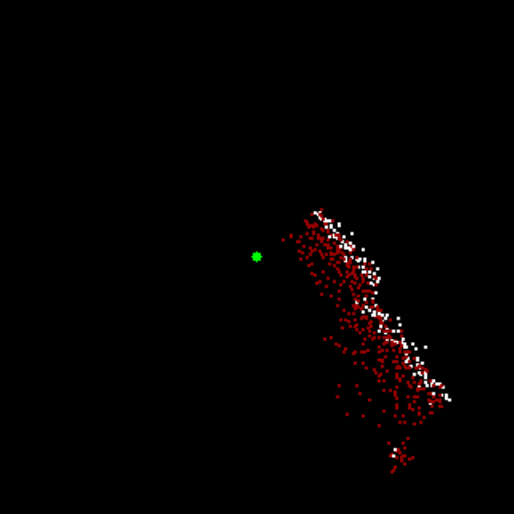

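drive_tool([
  [0.015,0,-0.004,0,0.05],
  [0.017,0,0.004,0,0.05],
  [0,0,0.015,0,0.05],
  [0,0,0.014,0,0.05],
  [0,0,0,0,0.05],
])

```text
clock: 16.2
position: [489.4, -425.6, 50.9]
ee_rot: [-0.681, 0.732, -0.002, -0.003]
contact_force: [-7.5, -9.3, 21.1]
gripper_width: 57.4
```

Run:
```python
from h import *
go(488,-445,12)
prof("17")
```

```text
t 16.2 pos [ 489.4 -425.6   50.9] yaw_y 175.85 tilt [-0.001 -0.007 -1.   ] F [-7.5 -9.3 21.1] w 57.4 j [-0.46  0.59 -0.15  0.01 -0.83  0.39]
tool shift [19.1  0.  39. ]
slice a,h: [(62, -35), (62, -35), (58, -31), (60, -32), (57, -31), (64, -34), (61, -32), (53, -28), (59, -31), (61, -31), (53, -26), (51, -25), (53, -24), (44, -20), (47, -20), (45, -19), (73, -31), (51, -21), (71, -30), (49, -20), (49, -19), (43, -17), (41, -15), (38, -13), (42, -13), (34, -9), (39, -10), (37, -9), (33, -7), (41, -7), (35, -5), (38, -2), (34, -1), (41, 0), (35, 2), (32, 3), (33, 4), (37, 5), (30, 5), (22, 4), (28, 7), (19, 5), (21, 7), (29, 10), (19, 8), (23, 11), (22, 13), (19, 12), (17, 13), (18, 15), (16, 15)]
```

View pics/prof17.png

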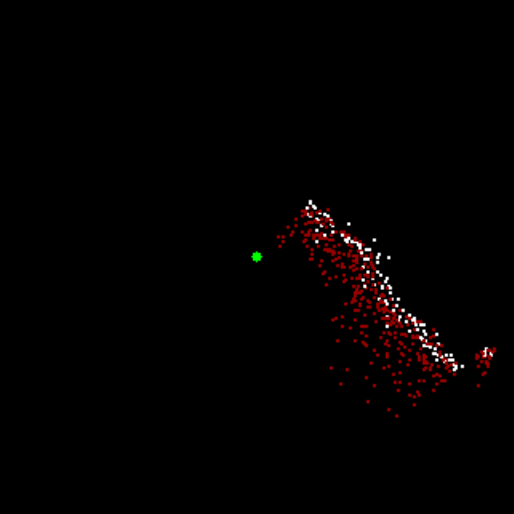

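drive_tool([
  [-0.006,0,-0.003,0,0.05],
  [-0.005,0,-0.002,0,0.05],
  [-0.004,0,-0.005,0,0.05],
  [-0.005,0,-0.005,0,0.05],
  [-0.005,0,-0.005,0,0.05],
  [-0.006,0,-0.0045,0,0.05],
  [-0.006,0,-0.004,0,0.05],
  [0,0,0,0,0.05],
])

```text
clock: 17.05
position: [496.5, -394.2, 81.8]
ee_rot: [-0.681, 0.732, -0.011, -0.002]
contact_force: [-3.8, -23.9, 16.7]
gripper_width: 57.8
```

Run:
```python
from h import *
go(488,-445,12)
prof("18")
```

```text
t 17.05 pos [ 496.5 -394.2   81.8] yaw_y 175.91 tilt [ 0.012 -0.018 -1.   ] F [ -3.8 -23.9  16.7] w 57.8 j [-0.41  0.52 -0.18  0.02 -0.85  0.33]
tool shift [50.   5.7 70.6]
slice a,h: [(-27, -21), (41, -61), (50, -52), (50, -50), (48, -47), (38, -37), (51, -48), (46, -43), (51, -46), (50, -44), (53, -46), (50, -43), (46, -39), (38, -32), (45, -37), (36, -29), (45, -36), (45, -33), (35, -26), (45, -34), (40, -29), (43, -31), (37, -26), (38, -26), (37, -24), (43, -29), (38, -22), (37, -21), (36, -20), (33, -18), (34, -14), (33, -10), (28, -8), (31, -8), (35, -8), (28, -5), (36, -5), (28, -4), (26, -3), (26, -1), (28, 1), (23, 2), (26, 3), (25, 5), (25, 6), (19, 6), (19, 6), (20, 9), (18, 10), (17, 11)]
```

View pics/prof18.png

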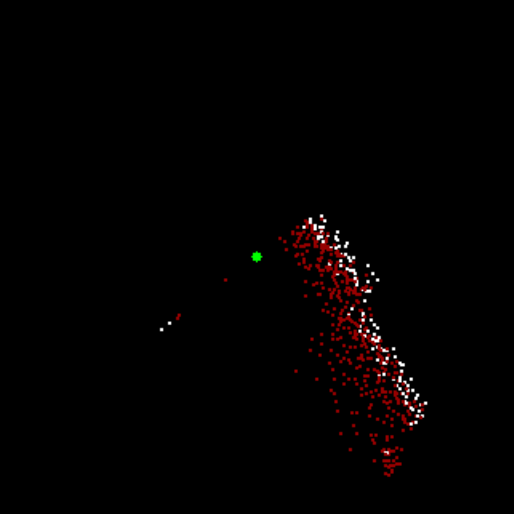

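drive_tool([
  [0.014,0,0,0,0.05],
  [0.015,0,0,0,0.05],
  [0,0,0.012,0,0.05],
  [0,0,0.012,0,0.05],
  [0,0,0,0,0.05],
  [-0.006,0,0,0,0.05],
  [-0.006,0,0,0,0.05],
  [-0.005,0,0,0,0.05],
  [-0.005,0,-0.002,0,0.05],
  [-0.005,0,-0.003,0,0.05],
  [-0.005,0,-0.003,0,0.05],
  [0,0,0,0,0.05],
])

```text
clock: 18.3
position: [500.4, -402.1, 73.7]
ee_rot: [-0.683, 0.73, -0.022, -0.004]
contact_force: [-11.9, -52.5, 33.0]
gripper_width: 57.7
```

Run:
```python
from h import *
go(488,-445,12)
prof("19")
```

```text
t 18.3 pos [ 500.4 -402.1   73.7] yaw_y 176.18 tilt [ 0.024 -0.037 -0.999] F [-11.9 -52.5  33. ] w 57.7 j [-0.41  0.54 -0.19  0.03 -0.81  0.32]
tool shift [41.5 11.2 63. ]
slice a,h: [(47, -60), (48, -61), (49, -61), (49, -55), (51, -55), (51, -52), (52, -48), (44, -40), (50, -41), (54, -44), (53, -43), (50, -39), (45, -35), (49, -37), (46, -35), (56, -41), (42, -31), (52, -38), (44, -30), (41, -27), (42, -26), (38, -23), (38, -23), (36, -22), (35, -21), (42, -24), (27, -16), (41, -23), (40, -22), (31, -17), (34, -18), (30, -15), (35, -15), (38, -16), (32, -13), (28, -5), (31, -5), (26, -4), (33, -4), (32, -3), (27, -2), (30, -1), (28, 0), (29, 2), (22, 3), (26, 3), (19, 4), (24, 6), (19, 5), (19, 7), (20, 9), (19, 9), (18, 11), (18, 12), (18, 14), (13, 12), (12, 13), (14, 15)]
```

View pics/prof19.png

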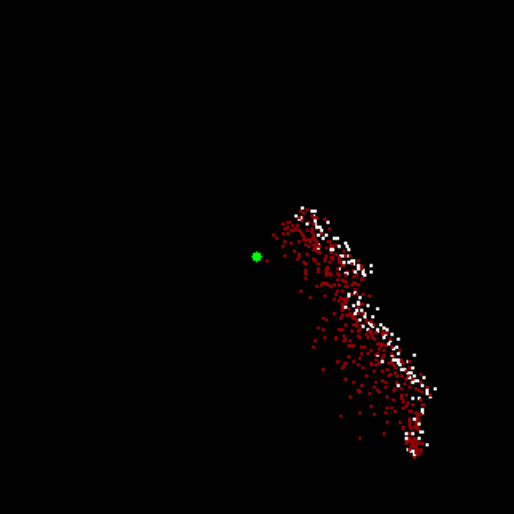

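drive_tool([
  [0.015,0,0,0,0.05],
  [0.015,0,0,0,0.05],
  [0.005,0,0.008,0,0.05],
  [0,0,0.007,0,0.05],
  [0,0,0,0,0.05],
])

```text
clock: 18.85
position: [492.2, -421.9, 50.5]
ee_rot: [-0.682, 0.732, -0.006, -0.002]
contact_force: [-8.3, -10.9, 31.3]
gripper_width: 58.0
```

Run:
```python
from h import *
go(488,-445,12)
prof("20")
```

```text
t 18.85 pos [ 492.2 -421.9   50.5] yaw_y 175.93 tilt [ 0.005 -0.011 -1.   ] F [ -8.3 -10.9  31.3] w 58.0 j [-0.46  0.59 -0.15  0.01 -0.82  0.38]
tool shift [22.9  2.7 38.7]
slice a,h: [(54, -35), (57, -35), (45, -26), (53, -31), (56, -32), (69, -38), (59, -32), (47, -25), (50, -26), (51, -26), (44, -22), (53, -26), (50, -24), (53, -25), (65, -31), (48, -22), (51, -24), (66, -30), (45, -20), (42, -18), (71, -30), (37, -15), (40, -16), (45, -18), (41, -15), (37, -14), (40, -14), (49, -17), (40, -13), (38, -12), (35, -9), (36, -7), (36, -5), (34, -3), (34, -2), (33, -1), (27, 1), (31, 2), (28, 3), (29, 4), (27, 5), (20, 5), (24, 7), (24, 7), (22, 9), (22, 11), (21, 12), (22, 15), (14, 11), (16, 14), (11, 12), (14, 16), (13, 18)]
```

View pics/prof20.png

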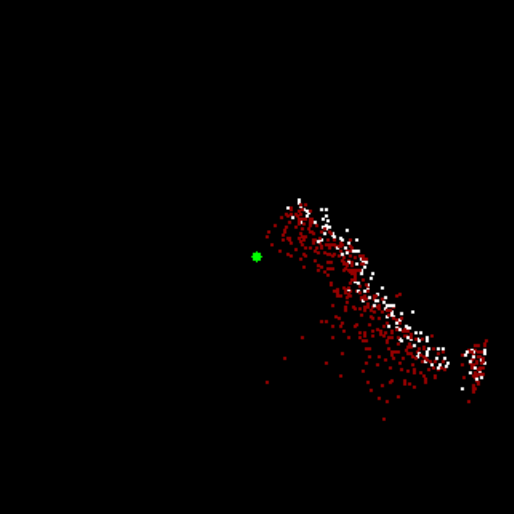

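Run:
```python
from h import *
crop("pics/s20.png","pics/side20.png",375,60,465,140,8)
s=arm.read_state();print(s["contact_force"],s["wrist_torque"],s["position"])
```

```text
[ -7.5531302  -11.75851907  30.24171623] [-2.60051504  2.4312956   0.14769023] [ 492.12616597 -421.86139624   50.5325727 ]
```

View pics/s20.png

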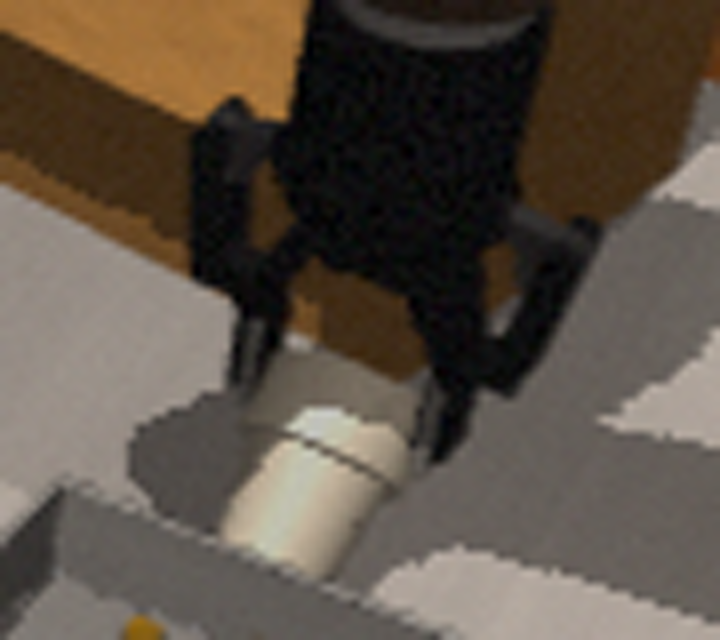

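drive_tool([
  [-0.003,0,-0.005,0,0.05],
  [-0.005,0,0,0,0.05],
  [-0.005,0,-0.001,0,0.05],
  [-0.004,0,-0.003,0,0.05],
  [-0.004,0,-0.003,0,0.05],
  [-0.005,0,-0.003,0,0.05],
  [-0.005,0,-0.003,0,0.05],
  [0,0,0,0,0.05],
])

```text
clock: 19.7
position: [497.8, -402.0, 71.8]
ee_rot: [-0.682, 0.731, -0.017, -0.004]
contact_force: [-9.2, -46.3, 22.4]
gripper_width: 57.7
```

Run:
```python
from h import *
go(488,-445,12)
prof("21")
crop("pics/s21.png","pics/side21.png",375,60,465,140,6)
a=cv2.imread("pics/s21.png");b=cv2.imread("pics/prof21.png");h=max(a.shape[0],b.shape[0])
f=lambda i:cv2.copyMakeBorder(i,0,h-i.shape[0],0,0,0)
o=np.hstack([f(a),f(b)]);cv2.imwrite("pics/st21.png",cv2.resize(o,None,fx=.74,fy=.74))
```

```text
t 19.7 pos [ 497.8 -402.    71.8] yaw_y 176.1 tilt [ 0.016 -0.03  -0.999] F [ -9.2 -46.3  22.4] w 57.7 j [-0.42  0.54 -0.18  0.03 -0.82  0.33]
tool shift [41.8  7.9 60.8]
slice a,h: [(49, -63), (49, -62), (50, -58), (48, -53), (51, -55), (51, -52), (44, -42), (51, -47), (49, -44), (51, -45), (46, -39), (36, -30), (52, -43), (43, -35), (54, -43), (48, -38), (45, -36), (41, -32), (34, -26), (40, -30), (37, -27), (24, -17), (37, -26), (36, -24), (41, -27), (34, -21), (36, -22), (38, -22), (36, -21), (34, -19), (30, -17), (35, -18), (38, -19), (27, -13), (30, -10), (30, -8), (28, -7), (30, -4), (32, -4), (35, -5), (29, -4), (34, -4), (24, -2), (23, -1), (20, 1), (25, 3), (22, 4), (22, 6), (19, 6), (17, 7), (18, 9), (18, 10), (15, 10), (14, 11), (12, 12), (13, 14)]
```

View pics/st21.png

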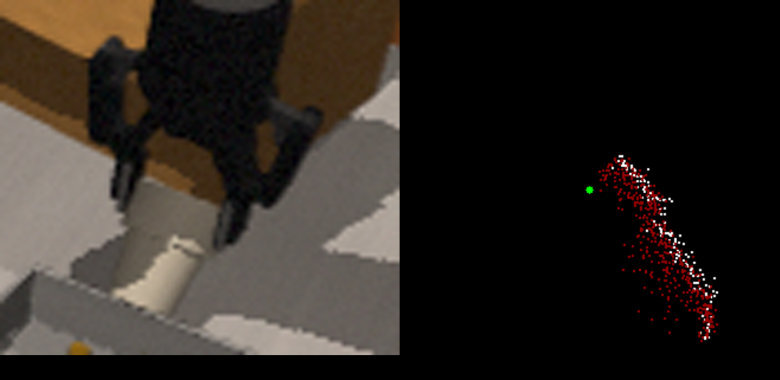

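drive_tool([
  [0.015,0,0,0,0.05],
  [0.015,0,0,0,0.05],
  [0,0,0.01,0,0.0585],
  [0,0,0.006,0,0.0585],
  [0,0,0,0,0.0585],
  [0,0,0,0,0.059],
  [0,0,0,0,0.059],
])

```text
clock: 20.45
position: [490.4, -418.6, 51.3]
ee_rot: [-0.682, 0.732, -0.003, -0.003]
contact_force: [-9.2, -7.3, 30.5]
gripper_width: 59.3
```

```bash
cat >> h.py <<'E'
def show(tag):
    go(488,-445,12); prof(tag)
    crop(f"pics/s{tag}.png",f"pics/side{tag}.png",375,60,465,140,6)
    a=cv2.imread(f"pics/s{tag}.png");b=cv2.imread(f"pics/prof{tag}.png");h=max(a.shape[0],b.shape[0])
    f=lambda i:cv2.copyMakeBorder(i,0,h-i.shape[0],0,0,0)
    o=np.hstack([f(a),f(b)]);cv2.imwrite(f"pics/st{tag}.png",cv2.resize(o,None,fx=.74,fy=.74))
E
python3 -c "
from h import *
show('22')"
```

```text
t 20.45 pos [ 490.4 -418.6   51.3] yaw_y 175.93 tilt [-0.    -0.008 -1.   ] F [-9.2 -7.3 30.5] w 59.3 j [-0.45  0.58 -0.16  0.01 -0.83  0.38]
tool shift [26.2  0.5 39.5]
slice a,h: [(53, -39), (63, -44), (53, -36), (42, -29), (66, -44), (47, -30), (37, -23), (53, -33), (65, -40), (46, -28), (45, -27), (41, -24), (66, -39), (69, -40), (43, -25), (48, -27), (42, -22), (66, -36), (58, -31), (61, -32), (64, -33), (66, -34), (38, -19), (37, -18), (35, -17), (68, -31), (31, -14), (68, -31), (42, -18), (32, -13), (31, -12), (28, -9), (30, -9), (33, -8), (29, -4), (28, -3), (25, -1), (28, -1), (28, 0), (31, 0), (25, 3), (26, 5), (23, 5), (21, 6), (22, 8), (21, 9), (18, 8), (19, 11), (17, 12), (15, 13), (13, 12), (15, 15), (12, 15), (9, 13)]
```

View pics/st22.png

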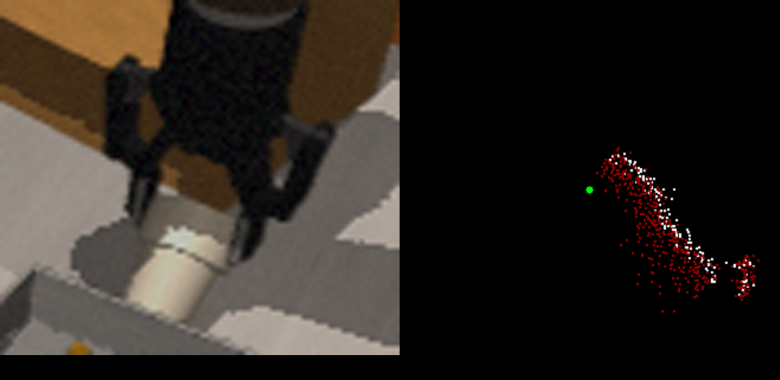

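drive_tool([
  [0,0,-0.006,0,0.0593],
  [-0.006,0,0,0,0.0593],
  [-0.006,0,0,0,0.0593],
  [-0.005,0,-0.001,0,0.0593],
  [-0.005,0,-0.001,0,0.0593],
  [-0.005,0,-0.001,0,0.0593],
  [0,0,0,0,0.0593],
])

```text
clock: 21.2
position: [495.8, -395.7, 58.5]
ee_rot: [-0.681, 0.732, -0.009, -0.001]
contact_force: [-1.2, -20.6, 10.7]
gripper_width: 59.5
```

```bash
python3 -c "
from h import *
show('23')"
```

```text
t 21.2 pos [ 495.8 -395.7   58.5] yaw_y 175.81 tilt [ 0.01  -0.014 -1.   ] F [ -1.2 -20.6  10.7] w 59.5 j [-0.41  0.55 -0.19  0.01 -0.81  0.33]
tool shift [49.2  4.7 47.1]
slice a,h: [(-38, -7), (-43, -10), (-37, -11), (-37, -14), (-37, -16), (-33, -16), (24, -43), (19, -32), (25, -40), (20, -31), (28, -42), (28, -41), (45, -65), (41, -59), (19, -26), (25, -35), (23, -30), (43, -54), (21, -26), (23, -27), (23, -26), (46, -53), (43, -48), (25, -28), (40, -42), (44, -44), (40, -37), (46, -41), (20, -17), (18, -13), (18, -9), (15, -6), (17, -6), (20, -4), (15, -1), (16, 1), (13, 2), (16, 6), (12, 5), (12, 8), (12, 10), (12, 13), (8, 14)]
```

View pics/st23.png

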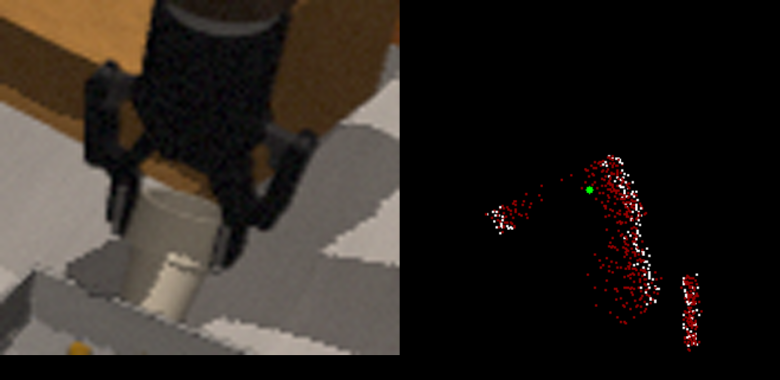

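drive_tool([
  [-0.005,0,-0.002,0,0.0593],
  [-0.005,0,-0.001,0,0.0593],
  [-0.005,0,0,0,0.0593],
  [0,0,0,0,0.0593],
])

```text
clock: 21.65
position: [494.6, -374.5, 57.1]
ee_rot: [-0.681, 0.733, -0.002, -0.001]
contact_force: [0.1, -9.7, 4.0]
gripper_width: 59.5
```

```bash
python3 -c "
from h import *
show('24')"
```

```text
t 21.65 pos [ 494.6 -374.5   57.1] yaw_y 175.79 tilt [ 0.002 -0.004 -1.   ] F [ 0.1 -9.7  4. ] w 59.5 j [-0.39  0.54 -0.22  0.   -0.81  0.31]
tool shift [70.6  1.5 45.4]
slice a,h: [(-41, 6), (-42, 4), (-41, -1), (-43, -3), (-43, -5), (-40, -7), (-42, -12), (-38, -12), (-38, -15), (-40, -18), (-39, -20), (6, -45), (7, -42), (8, -42), (7, -35), (7, -34), (20, -75), (8, -28), (21, -71), (21, -72), (21, -67), (8, -26), (9, -25), (22, -57), (21, -53), (21, -54), (26, -55), (12, -19), (11, -13), (13, -14), (10, -8), (14, -9), (10, -4), (13, -2), (12, 0), (13, 3), (15, 8), (17, 11), (11, 10), (10, 13)]
```

View pics/st24.png

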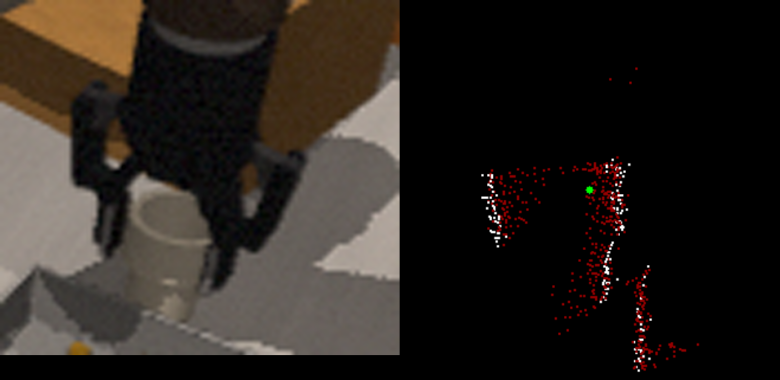

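drive_tool([
  [0.008,0,0,0,0.058],
  [0.008,0,0,0,0.058],
  [0,0,0.01,0,0.058],
  [0,0,0.008,0,0.058],
  [0,0,0.006,0,0.058],
  [0,0,0.003,0,0.058],
  [0,0,0,0,0.058],
])

```text
clock: 22.4
position: [493.2, -387.1, 39.1]
ee_rot: [-0.681, 0.732, -0.001, -0.0]
contact_force: [-9.4, 20.7, 47.4]
gripper_width: 58.7
```

```bash
python3 -c "
from h import *
show('25')"
```

```text
t 22.4 pos [ 493.2 -387.1   39.1] yaw_y 175.87 tilt [ 0.001 -0.001 -1.   ] F [-9.4 20.7 47.4] w 58.7 j [-0.41  0.57 -0.21  0.   -0.78  0.33]
tool shift [58.1  1.1 27.2]
slice a,h: [(-38, 10), (-42, 3), (-40, 0), (-41, -3), (-41, -7), (-40, -10), (-38, -10), (-33, -12), (-39, -17), (-39, -21), (5, -40), (7, -33), (8, -33), (7, -28), (10, -24), (34, -59), (33, -53), (12, -18), (36, -51), (33, -47), (13, -18), (42, -57), (33, -44), (46, -59), (13, -16), (50, -60), (32, -37), (12, -13), (35, -37), (14, -13), (35, -30), (28, -22), (33, -26), (34, -23), (34, -22), (33, -19), (11, -4), (13, -2), (14, 1), (13, 3), (13, 7), (13, 10), (10, 12)]
```

View pics/st25.png

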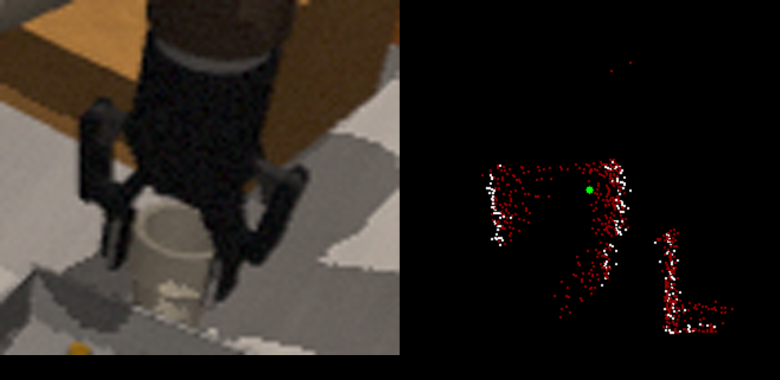

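drive_tool([
  [0,0,-0.006,0,0.058],
  [0,0,0,0,0.075],
  [0,0,0,0,0.08],
  [0,0,0,0,0.08],
  [0.007,0,0,0,0.08],
  [0.006,0,0,0,0.08],
  [0,0,0,0,0.08],
])

```text
clock: 23.15
position: [490.8, -402.9, 35.7]
ee_rot: [-0.679, 0.734, 0.0, -0.0]
contact_force: [0.2, 0.4, -1.0]
gripper_width: 79.7
```

```bash
python3 -c "
from h import *
show('26')"
```

```text
t 23.15 pos [ 490.8 -402.9   35.7] yaw_y 175.56 tilt [-0.001  0.    -1.   ] F [ 0.2  0.4 -1. ] w 79.7 j [-0.43  0.59 -0.19  0.   -0.79  0.36]
tool shift [42.1 -0.5 23.7]
slice a,h: [(-24, 12), (-26, 12), (-26, 10), (-20, 6), (-21, 4), (-24, 1), (-22, -1), (-24, -5), (-21, -7), (-21, -10), (-18, -11), (-19, -17), (-18, -18), (-18, -20), (25, -34), (50, -54), (26, -27), (26, -26), (51, -49), (50, -47), (51, -45), (52, -43), (29, -22), (47, -32), (50, -33), (30, -19), (51, -30), (49, -27), (50, -24), (52, -21), (33, -12), (49, -17), (54, -18), (52, -15), (37, -10), (33, -7), (36, -5), (34, -1), (32, 0), (31, 4), (32, 6), (32, 9), (33, 11), (30, 13)]
```

View pics/st26.png

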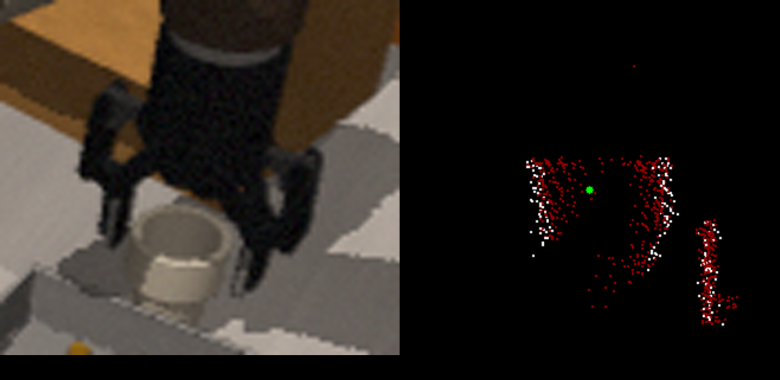

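drive_tool([
  [-0.002,0,0,0,0.08],
  [0,0,0,0,0.05],
  [0,0,0,0,0.05],
  [0,0,0,0,0.05],
  [0,0,0,0,0.05],
  [0,0,0,0,0.05],
  [0,0,-0.04,0,0.05],
  [0,0,-0.04,0,0.05],
  [0,0,0,0,0.05],
])

```text
clock: 24.1
position: [494.2, -401.9, 122.2]
ee_rot: [-0.68, 0.733, -0.006, 0.001]
contact_force: [1.6, -0.6, -1.6]
gripper_width: 59.3
```

Run:
```python
from h import *
show('27')
s=arm.read_state();P=s["position"]
d=np.load("pics/side2.npy") if False else np.load("pics/side27.npy");W=cloud("side",d)
u=P[:2]/np.linalg.norm(P[:2]);q=W[d>0]-P
r=q[:,:2]@u;t=q[:,1]*u[0]-q[:,0]*u[1]
m=(q[:,2]>40)&(q[:,2]<420)&(abs(t)<80)&(abs(r)<250)
for lo in range(40,400,30):
    k=m&(q[:,2]>=lo)&(q[:,2]<lo+30)
    if k.sum()>20: print(lo,np.percentile(r[k],[2,98]).round(),np.percentile(t[k],[2,98]).round(),k.sum())
# stand
im=cv2.imread("pics/top0.png");c=im[195:265,155:240].max(2)
m=(c<38).astype(np.uint8);n,l,st,ce=cv2.connectedComponentsWithStats(m)
for i in range(1,n):
    if st[i,4]>80: print(st[i],onz("top",ce[i][0]+155,ce[i][1]+195,12))
# post from top depth
d0=np.load("pics/top0.npy");W0=cloud("top",d0);R=W0[150:215,165:225];mm=(R[...,2]>60)&(R[...,2]<230)&(d0[150:215,165:225]>0)
q=R[mm];print(len(q));
for lo in range(60,230,10):
    k=(q[:,2]>=lo)&(q[:,2]<lo+10)
    if k.sum()>2:print(lo,k.sum(),q[k].mean(0).round(1),np.ptp(q[k],axis=0).round())
```

```text
t 24.1 pos [ 494.2 -401.9  122.2] yaw_y 175.7 tilt [ 0.01  -0.006 -1.   ] F [ 1.6 -0.6 -1.6] w 59.3 j [-0.43  0.49 -0.11  0.   -0.96  0.35]
tool shift [ 42.8   4.1 110.4]
slice a,h: [(-22, 11), (-26, 11), (-24, 8), (-23, 6), (-30, 5), (-26, 2), (-21, 0), (-24, -3), (-26, -5), (-21, -6), (-24, -11), (-26, -13), (-25, -16), (-23, -17), (-22, -18), (20, -59), (19, -50), (21, -53), (23, -56), (20, -46), (21, -44), (23, -45), (21, -36), (21, -34), (23, -35), (22, -28), (23, -25), (25, -21), (31, -17), (30, -14), (29, -11), (33, -11), (29, -6), (31, -3), (29, -1), (29, 1), (26, 3), (27, 6), (31, 8), (28, 10), (27, 11)]
40 [-56.  45.] [-40.  43.] 255
70 [-59.  47.] [-39.  44.] 409
100 [-60.  51.] [-41.  45.] 455
130 [-40.  10.] [-23.  37.] 343
160 [-40.  14.] [-26.  36.] 385
190 [-43.  10.] [-25.  39.] 437
220 [-45.   6.] [-24.  40.] 467
250 [-48. -22.] [-27.  53.] 302
[  20   13   40   38 1147] [514.77772626 284.11202272  12.        ]
239
60 9 [606.2 272.9  65.7] [6. 6. 9.]
70 8 [606.1 273.2  76.6] [6. 5. 8.]
80 9 [606.6 273.7  85.8] [7. 8. 8.]
90 7 [606.2 273.8  95. ] [7. 6. 7.]
100 10 [605.8 273.5 105. ] [7. 6. 8.]
130 72 [607.5 277.6 137.2] [24. 35.  9.]
140 40 [605.9 273.5 142.1] [22. 22.  9.]
150 8 [605.4 273.2 156.2] [6. 6. 7.]
160 10 [606.  273.3 164.4] [6. 6. 9.]
170 10 [606.4 273.  174.6] [7. 5. 8.]
180 13 [606.  273.2 185.1] [7. 6. 7.]
190 13 [606.3 273.2 196.4] [7. 8. 7.]
200 26 [608.  275.8 204.6] [ 9. 10.  6.]
```

View pics/st27.png

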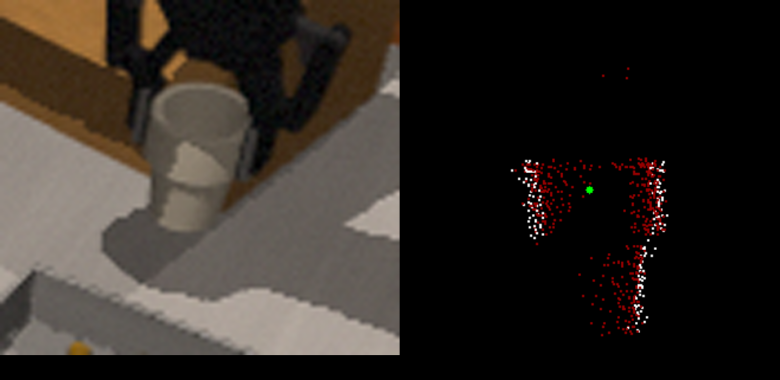

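Run:
```python
from h import *
s=arm.read_state();P=s["position"];print(P)
d=np.load("pics/side27.npy");W=cloud("side",d);im=cv2.imread("pics/side27.png")
q=W-P;u=P[:2]/np.linalg.norm(P[:2]);r=q[...,:2]@u;t=q[...,1]*u[0]-q[...,0]*u[1]
m=(d>0)&(q[...,2]>100)&(r>20)&(W[...,2]>230)&(abs(t)<250)&(r<300)
print(m.sum(), q[m][:,2].min())
for lo in range(100,500,30):
    k=m&(q[...,2]>=lo)&(q[...,2]<lo+30)
    if k.sum()>10: print(lo,k.sum(),r[k].max().round(),t[k].min().round(),t[k].max().round())
cv2.imwrite("pics/f27.png",im)
```

```text
[ 492.53232643 -400.61039399  119.04216123]
53 111.01706318930513
100 50 60.0 21.0 47.0
```

View pics/f27.png

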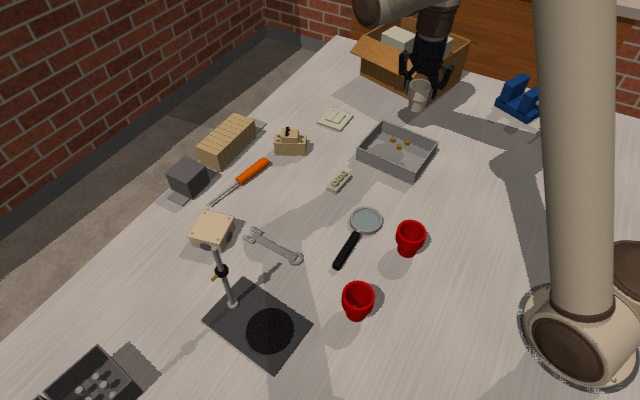

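Run:
```python
from h import *
s=arm.read_state();P=s["position"]
d=np.load("pics/side27.npy");W=cloud("side",d);q=W-P;u=P[:2]/np.linalg.norm(P[:2])
for (a,b) in [(360,8),(370,10),(368,22),(385,18),(400,10),(425,20),(440,20)]:
    v=q[b,a];print(a,b,d[b,a],v.round(),"r",(v[:2]@u).round(),"t",(v[1]*u[0]-v[0]*u[1]).round())
go(513.5,284.8,125);go(513.5,284.8,48)
```

```text
360 8 793.7929 [ 94. 205. 300.] r -56.0 t 218.0
370 10 775.5857 [ 69. 214. 305.] r -82.0 t 210.0
368 22 797.3076 [ 73. 211. 280.] r -77.0 t 210.0
385 18 787.9678 [ 44. 199. 290.] r -92.0 t 182.0
400 10 766.075 [ 18. 196. 310.] r -110.0 t 163.0
425 20 917.5915 [ 10.  39. 226.] r -17.0 t 36.0
440 20 906.295 [-22.  34. 232.] r -38.0 t 13.0
t 24.15 pos [ 492.5 -400.6  119. ] yaw_y 175.63 tilt [ 0.005 -0.003 -1.   ] F [-0.2 -0.3 -2.3] w 59.3 j [-0.43  0.49 -0.12  0.   -0.95  0.35]
tool shift [-685.    31.2   -7.6]
t 24.15 pos [ 492.5 -400.6  119. ] yaw_y 175.63 tilt [ 0.005 -0.003 -1.   ] F [-0.2 -0.3 -2.3] w 59.3 j [-0.43  0.49 -0.12  0.   -0.95  0.35]
tool shift [-685.2   31.7   69.4]
```

drive_tool([
  [-0.025,0.001,0,0,0.05],
  [-0.045,0.002,0,0,0.05],
  [-0.049,0.0023,0,0,0.05],
  [-0.049,0.0023,0,0,0.05],
  [-0.049,0.0023,0,0,0.05],
  [-0.049,0.0023,0,0,0.05],
  [-0.049,0.0023,0,0,0.05],
  [-0.049,0.0023,0,0,0.05],
  [-0.049,0.0023,0,0,0.05],
  [-0.049,0.0023,0,0,0.05],
  [-0.049,0.0023,0,0,0.05],
  [-0.049,0.0023,0,0,0.05],
  [-0.049,0.0023,0,0,0.05],
  [-0.049,0.0023,0,0,0.05],
  [-0.022,0.001,0,0,0.05],
  [-0.005,0,0,0,0.05],
  [0,0,0,0,0.05],
  [0,0,0,0,0.05],
])

```text
clock: 25.95
position: [511.2, 283.8, 115.4]
ee_rot: [-0.679, 0.734, 0.0, -0.001]
contact_force: [0.6, -0.0, -2.2]
gripper_width: 59.5
```

Run:
```python
from h import *
go(513.5,284.8,60);go(513.5,284.8,48)
im,d=arm.get_image("side");cv2.imwrite("pics/side28.png",im);np.save("pics/side28.npy",d)
crop("pics/s28.png","pics/side28.png",180,200,360,390,3)
```

```text
t 25.95 pos [511.2 283.8 115.4] yaw_y 175.55 tilt [-0.002 -0.002 -1.   ] F [ 0.6 -0.  -2.2] w 59.5 j [ 0.78  0.42 -0.25 -0.   -0.9  -0.86]
tool shift [-1.3 -2.3 55.4]
t 25.95 pos [511.2 283.8 115.4] yaw_y 175.55 tilt [-0.002 -0.002 -1.   ] F [ 0.6 -0.  -2.2] w 59.5 j [ 0.78  0.42 -0.25 -0.   -0.9  -0.86]
tool shift [-1.3 -2.4 67.4]
```

View pics/s28.png

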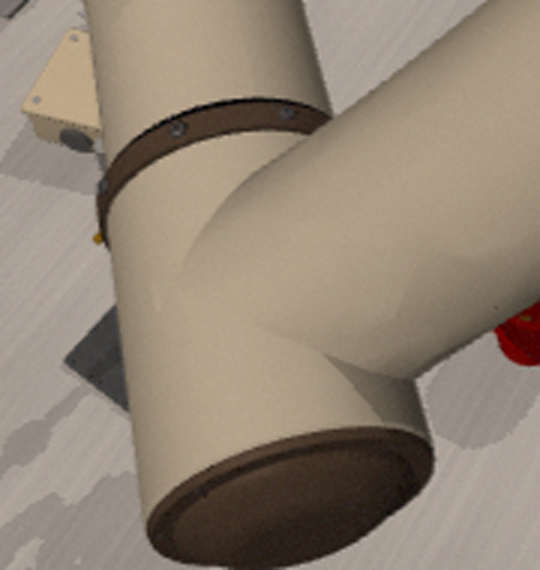

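drive_tool([
  [-0.001,-0.002,0.03,0,0.05],
  [0,0,0.025,0,0.05],
  [0,0,0.006,0,0.05],
  [0,0,0.004,0,0.05],
  [0,0,0.003,0,0.05],
  [0,0,0,0,0.05],
  [0,0,0,0,0.05],
])

```text
clock: 26.7
position: [514.4, 286.7, 49.3]
ee_rot: [-0.68, 0.734, -0.0, 0.001]
contact_force: [0.5, -0.5, -1.2]
gripper_width: 59.8
```

Run:
```python
from h import *
go(513.5,284.8,48)
im,d=arm.get_image("top");cv2.imwrite("pics/top29.png",im)
crop("pics/t29.png","pics/top29.png",130,140,280,280,4)
```

```text
t 26.7 pos [514.4 286.7  49.3] yaw_y 175.63 tilt [ 0.001  0.001 -1.   ] F [ 0.5 -0.5 -1.2] w 59.8 j [ 0.78  0.51 -0.3   0.   -0.76 -0.86]
tool shift [2.  0.8 1.3]
```

View pics/t29.png

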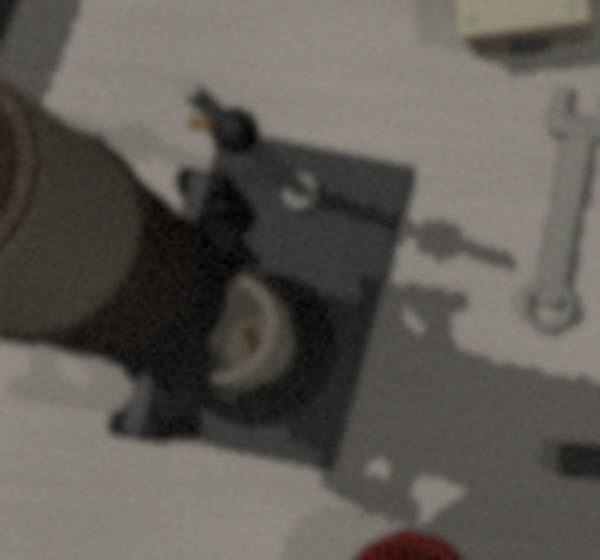

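drive_tool([
  [0.001,0,0.002,0,0.05],
  [0,0,0.001,0,0.05],
  [0,0,0,0,0.05],
])

```text
clock: 27.05
position: [514.5, 286.7, 48.7]
ee_rot: [-0.68, 0.733, -0.0, 0.002]
contact_force: [-4.5, 1.0, 12.8]
gripper_width: 60.1
```

drive_tool([
  [0,0,-0.001,0,0.07],
  [0,0,0,0,0.085],
  [0,0,0,0,0.085],
  [0,0,0,0,0.085],
  [0,0,-0.03,0,0.085],
  [0,0,-0.04,0,0.085],
  [0,0,-0.045,0,0.085],
  [0,0,-0.03,0,0.085],
])

```text
clock: 27.85
position: [514.7, 285.8, 194.5]
ee_rot: [-0.68, 0.733, -0.0, 0.002]
contact_force: [1.3, 0.3, 0.1]
gripper_width: 84.9
```

Run:
```python
from h import *
# loupe grip: handle rect centre & lens centre from first top cloud
d=np.load("pics/top0.npy");W=cloud("top",d);im=cv2.imread("pics/top0.png")
R=(slice(236,290),slice(258,362))
w=W[R];dd=d[R];m=(dd>0)&(w[...,2]>13)&(w[...,2]<26)
hm=m.copy();q=w[m];qh=q[q[:,1]>0]
print(len(qh));
r=cv2.minAreaRect(qh[:,:2].astype(np.float32));print("handle",r, qh[:,2].mean())
mean=qh[:,:2].mean(0);u,s,vt=np.linalg.svd(qh[:,:2]-mean,full_matrices=False);print("dir",vt[0],np.degrees(np.arctan2(vt[0][1],vt[0][0])),mean)
m2=(dd>0)&(w[...,2]>7)&(w[...,1]<0);ql=w[m2]
(c,rad)=cv2.minEnclosingCircle(ql[:,:2].astype(np.float32));print("lens",c,rad,ql[:,:2].mean(0))
# pixel based: handle dark mask
g=im.max(2)[240:275,262:320];mk=(g<45).astype(np.uint8);n,l,st,ce=cv2.connectedComponentsWithStats(mk)
for i in range(1,n):
    if st[i,4]>60:
        p=onz("top",ce[i][0]+262,ce[i][1]+240,20);print("dark",st[i],p)
go(468,44,150)
im,d=arm.get_image("side");cv2.imwrite("pics/side30.png",im);np.save("pics/side30.npy",d)
im,d=arm.get_image("top");cv2.imwrite("pics/top30.png",im);np.save("pics/top30.npy",d)
crop("pics/t30.png","pics/top30.png",130,140,280,280,4)
```

```text
362
handle ((468.6293029785156, 52.62642288208008), (101.8299331665039, 18.163558959960938), 89.48149871826172) 18.896028378162786
dir [-0.01261115 -0.99992048] -90.72258463407724 [468.28014409  52.57063741]
lens (467.94427490234375, -41.49080276489258) 41.45733642578125 [467.35363628 -44.35803201]
dark [  9  13  43  10 214] [468.69252536  47.77617151  20.        ]
t 27.85 pos [514.7 285.8 194.5] yaw_y 175.65 tilt [ 0.003  0.002 -1.   ] F [1.3 0.3 0.1] w 84.9 j [ 0.78  0.35 -0.14  0.   -1.08 -0.86]
tool shift [244.7  28.4  43.9]
```

View pics/t30.png

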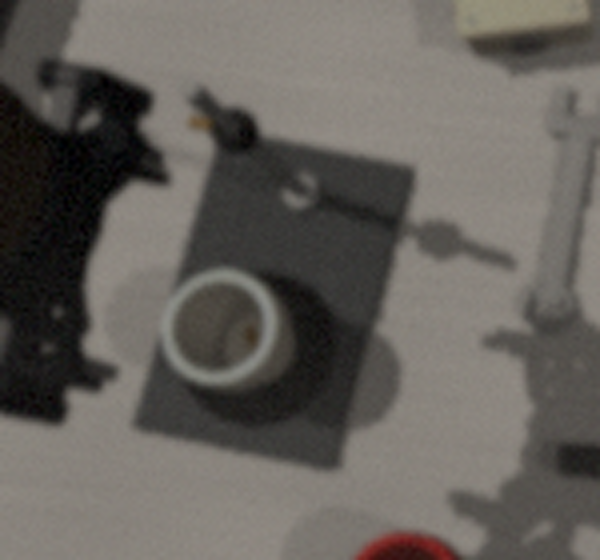

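View pics/side30.png

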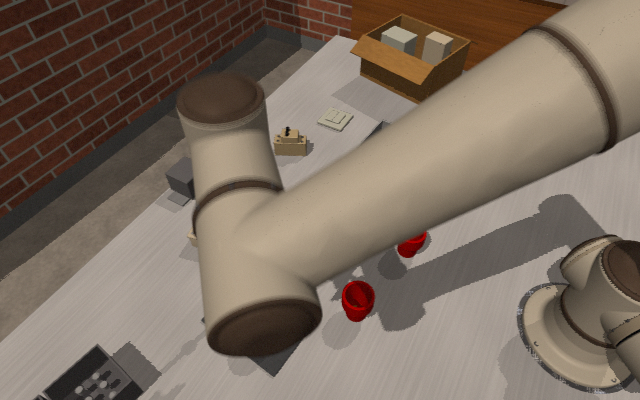

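drive_tool([
  [0,0,0,-3.7,0.085],
  [0.025,0.004,0,0,0.045],
  [0.045,0.008,0,0,0.045],
  [0.0485,0.009,0,0,0.045],
  [0.0485,0.009,0,0,0.045],
  [0.0485,0.009,0.02,0,0.045],
  [0.0275,0.0043,0.04,0,0.045],
  [0,0,0.04,0,0.045],
  [0,0,0.02,0,0.045],
  [0,0,0,0,0.045],
  [0,0,0,0,0.045],
])

```text
clock: 29.05
position: [468.5, 45.8, 72.4]
ee_rot: [-0.703, 0.711, 0.0, -0.0]
contact_force: [0.6, 0.4, 0.4]
gripper_width: 45.1
```

Run:
```python
from h import *
go(468.5,43.3,4)
im,d=arm.get_image("side");cv2.imwrite("pics/side31.png",im);np.save("pics/side31.npy",d)
im2,d2=arm.get_image("top");cv2.imwrite("pics/top31.png",im2);np.save("pics/top31.npy",d2)
crop("pics/s31.png","pics/side31.png",290,180,420,280,4)
# collar height: dark pixels on post from the side and top depth clouds
for n,f in(("side","pics/side31.npy"),("top","pics/top31.npy")):
    d=np.load(f);W=cloud(n,d);r=np.hypot(W[...,0]-606,W[...,1]-273.3)
    m=(d>0)&(W[...,2]>60)&(W[...,2]<215)&(r<30)
    for lo in range(110,210,3):
        k=m&(W[...,2]>=lo)&(W[...,2]<lo+3)
        if k.sum(): print(n,lo,k.sum(),"rmax",r[k].max().round(),end="; ")
    print()
    # shell rim
    m=(d>0)&(W[...,2]>78)&(W[...,2]<90)&(np.hypot(W[...,0]-514,W[...,1]-286)<45)
    q=W[m];print(n,"rim",m.sum(),q.mean(0).round(1),cv2.minEnclosingCircle(q[:,:2].astype(np.float32)))
```

```text
t 29.05 pos [468.5  45.8  72.4] yaw_y 179.36 tilt [-0.001 -0.001 -1.   ] F [0.6 0.4 0.4] w 45.1 j [ 0.44  0.32 -0.57  0.   -0.68 -0.46]
tool shift [ 2.4 -0.1 68.4]
side 110 6 rmax 9.0; side 113 5 rmax 8.0; side 116 3 rmax 10.0; side 119 2 rmax 9.0; side 128 1 rmax 13.0; side 131 11 rmax 29.0; side 134 24 rmax 29.0; side 137 61 rmax 29.0; side 140 49 rmax 17.0; side 143 8 rmax 10.0; side 146 6 rmax 9.0; side 149 3 rmax 10.0; side 152 8 rmax 10.0; side 155 4 rmax 10.0; side 158 6 rmax 10.0; side 161 6 rmax 10.0; side 164 7 rmax 10.0; side 167 6 rmax 9.0; side 170 5 rmax 9.0; side 173 6 rmax 10.0; side 176 8 rmax 10.0; side 179 4 rmax 9.0; side 182 8 rmax 10.0; side 185 7 rmax 10.0; side 188 7 rmax 10.0; side 191 7 rmax 10.0; side 194 5 rmax 10.0; side 197 8 rmax 10.0; side 200 8 rmax 9.0; side 203 20 rmax 10.0; side 206 8 rmax 8.0; 
side rim 412 [513.1 286.8  83.5] ((513.030517578125, 286.0145568847656), 31.225852966308594)
top 110 1 rmax 2.0; top 113 1 rmax 1.0; top 128 2 rmax 8.0; top 131 10 rmax 25.0; top 134 20 rmax 27.0; top 137 57 rmax 27.0; top 140 15 rmax 14.0; top 143 3 rmax 4.0; top 146 4 rmax 5.0; top 149 2 rmax 2.0; top 152 5 rmax 5.0; top 155 1 rmax 2.0; top 158 4 rmax 5.0; top 161 4 rmax 4.0; top 164 3 rmax 5.0; top 167 3 rmax 3.0; top 170 3 rmax 4.0; top 173 4 rmax 4.0; top 176 3 rmax 3.0; top 179 3 rmax 5.0; top 182 3 rmax 3.0; top 185 3 rmax 3.0; top 188 6 rmax 4.0; top 191 2 rmax 5.0; top 194 4 rmax 4.0; top 197 4 rmax 6.0; top 200 6 rmax 6.0; top 203 19 rmax 8.0; top 206 2 rmax 7.0; 
top rim 263 [514.  284.6  82.9] ((513.2958984375, 283.8360900878906), 30.94753646850586)
```

View pics/s31.png

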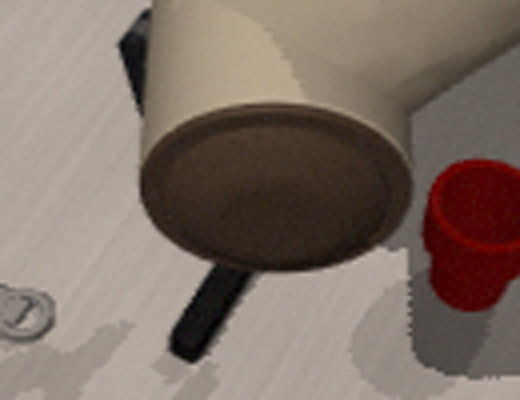

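View pics/side31.png

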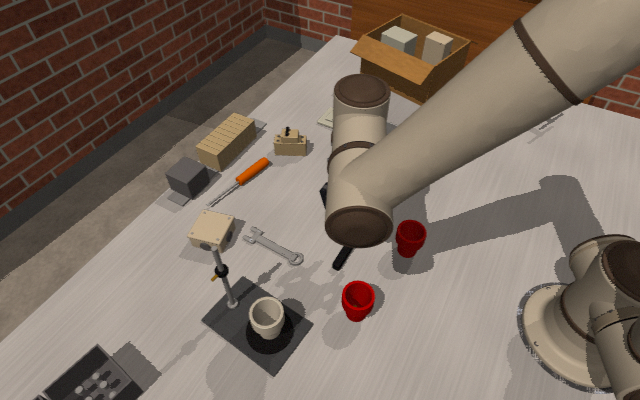

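Run:
```python
from h import *
for n in("side","top"):
    d=np.load(f"pics/{n}31.npy");W=cloud(n,d);im=cv2.imread(f"pics/{n}31.png")
    r=np.hypot(W[...,0]-606,W[...,1]-273.3)
    b=(d>0)&(W[...,2]>120)&(W[...,2]<150)
    sc=b&(r>14.5)&(r<40);print(n,"screw",sc.sum(),W[sc].mean(0).round(1),np.median(W[sc][:,2]).round(1),W[sc].min(0).round(1),W[sc].max(0).round(1))
    tf=b&(r>7)&(r<11.5)&(W[...,2]>125);z=W[tf][:,2];print("face",len(z),np.percentile(z,[5,25,50,75,90,98]).round(1), np.histogram(z,np.arange(126,148,2)))
    t=(d>0)&(W[...,2]>198)&(W[...,2]<212)&(r<8);print("post top",np.percentile(W[t][:,2],[50,75,90]))
    v,u=np.nonzero(sc|tf);print(u.min(),u.max(),v.min(),v.max())
# dark collar blob in side image, two views
pts={}
for n,(x0,y0,x1,y1) in {"side":(205,255,240,290),"top":(170,155,200,185)}.items():
    im=cv2.imread(f"pics/{n}31.png")[y0:y1,x0:x1];m=(im.max(2)<(32 if n=="side" else 40)).astype(np.uint8)
    k,l,st,ce=cv2.connectedComponentsWithStats(m);i=1+np.argmax(st[1:,4]);pts[n]=(ce[i][0]+x0,ce[i][1]+y0);print(n,st[i],pts[n])
print(two(ray("side",*pts["side"]),ray("top",*pts["top"])))
```

```text
side screw 49 [608.8 292.7 137.5] 137.5 [600.5 281.3 131.4] [618.7 302.  142.5]
face 45 [135.1 139.  140.2 141.6 144.4 148.4] (array([ 0,  0,  0,  2,  3,  3, 13, 14,  3,  3]), array([126, 128, 130, 132, 134, 136, 138, 140, 142, 144, 146]))
post top [205.36314973 206.1088778  206.57264878]
211 228 264 281
top screw 17 [610.5 293.9 136. ] 136.1 [607.4 281.8 133.2] [618.9 299.9 139.1]
face 50 [131.3 134.4 138.6 139.7 140.4 141.2] (array([ 0,  1,  4,  4,  7,  3, 22,  9,  0,  0]), array([126, 128, 130, 132, 134, 136, 138, 140, 142, 144, 146]))
post top [203.87943314 205.02361355 205.76399572]
177 194 167 178
side [10  9 13 14 87] (np.float64(221.6551724137931), np.float64(271.7701149425287))
top [14 14 11  9 62] (np.float64(189.41935483870967), np.float64(173.80645161290323))
(array([609.11290465, 276.55281951, 127.44298728]), np.float64(2.2468431765282837))
```

drive_tool([
  [0.0024,0,0.03,0,0.045],
  [0,0,0.025,0,0.045],
  [0,0,0.01,0,0.045],
  [0,0,0.004,0,0.045],
  [0,0,0,0,0.045],
])

```text
clock: 29.65
position: [468.9, 43.8, 4.1]
ee_rot: [-0.703, 0.711, -0.0, 0.001]
contact_force: [0.4, 0.2, 0.5]
gripper_width: 45.1
```

drive_tool([
  [0,0,0,0,0.005],
  [0,0,0,0,0.005],
  [0,0,0,0,0.005],
  [0,0,0,0,0.005],
  [0,0,0,0,0.005],
  [0,0,0,0,0.005],
])

```text
clock: 30.25
position: [469.1, 43.8, 4.8]
ee_rot: [-0.703, 0.711, -0.001, 0.001]
contact_force: [-1.4, 0.3, 6.3]
gripper_width: 16.2
```

Run:
```python
from h import *
go(468.5,43.3,4)
im,d=arm.get_image("top");cv2.imwrite("pics/top32.png",im)
crop("pics/t32.png","pics/top32.png",230,220,370,310,5)
```

```text
t 30.25 pos [469.1  43.8   4.8] yaw_y 179.37 tilt [ 0.002  0.001 -1.   ] F [-1.4  0.3  6.3] w 16.2 j [ 0.44  0.44 -0.63  0.   -0.5  -0.45]
tool shift [0.5 0.6 0.8]
```

View pics/t32.png

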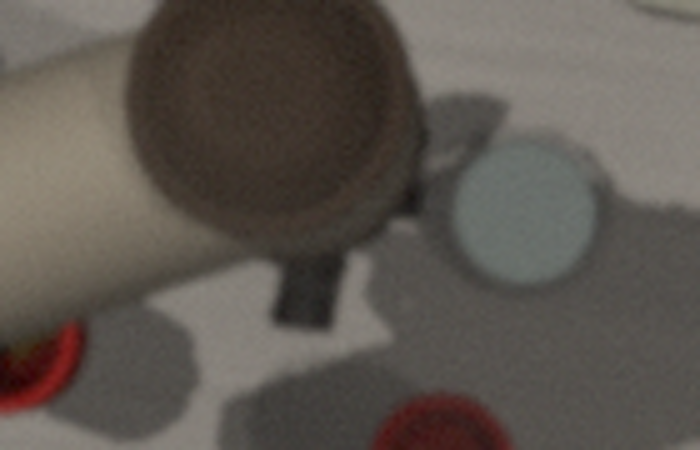

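drive_tool([
  [0,0,-0.01,0,0.005],
  [0,0,-0.03,0,0.005],
  [0,0,-0.04,0,0.005],
  [0,0,-0.04,0,0.005],
  [0,0,-0.015,0,0.005],
  [-0.02,-0.003,0,0,0.005],
  [-0.035,-0.004,0,0,0.005],
  [-0.04,-0.005,0,0,0.005],
  [-0.04,-0.005,0,0,0.005],
  [-0.04,-0.005,0,0,0.005],
  [-0.04,-0.005,0,0,0.005],
  [-0.04,-0.005,0,0,0.005],
  [-0.035,-0.005,0,0,0.005],
  [-0.025,-0.003,0,0,0.005],
  [-0.015,-0.002,0,0,0.005],
  [0,0,0,0,0.005],
  [0,0,0,0,0.005],
])

```text
clock: 32.0
position: [513.6, 372.0, 138.4]
ee_rot: [-0.703, 0.711, 0.0, -0.001]
contact_force: [-0.3, -0.6, -1.8]
gripper_width: 16.8
```

```bash
cat >> h.py <<'E'
def lens(tag):
    im,d=arm.get_image("top");cv2.imwrite(f"pics/top{tag}.png",im);W=cloud("top",d);s=arm.read_state();P=s["position"]
    im2,d2=arm.get_image("side");cv2.imwrite(f"pics/side{tag}.png",im2);W2=cloud("side",d2)
    for n,w,dd in(("top",W,d),("side",W2,d2)):
        m=(dd>0)&(np.hypot(w[...,0]-P[0]-1.3+2.6,w[...,1]-P[1]+88.3)<46)&(w[...,2]>P[2]-25)&(w[...,2]<P[2]+30)
        q=w[m]
        if len(q)<40: print(n,"few",len(q));continue
        A=np.c_[q[:,:2]-q[:,:2].mean(0),np.ones(len(q))];c=np.linalg.lstsq(A,q[:,2],rcond=None)[0]
        print(n,len(q),"mean",q.mean(0).round(1),"circ",cv2.minEnclosingCircle(q[:,:2].astype(np.float32)),"slope deg x,y",np.degrees(c[:2]).round(2),"zpct",np.percentile(q[:,2],[5,50,95]).round(1))
E
python3 - <<'E'
from h import *
go(514.5,373.3,132.8)
lens("33")
crop("pics/t33.png","pics/top33.png",130,110,290,260,4)
E
```

```text
t 32.0 pos [513.6 372.  138.4] yaw_y 179.31 tilt [-0.001 -0.001 -1.   ] F [-0.3 -0.6 -1.8] w 16.8 j [ 0.88  0.48 -0.09 -0.   -1.   -0.89]
tool shift [-1.3 -0.9  5.6]
top 1211 mean [511.3 282.5 143.8] circ ((510.8890075683594, 286.8182067871094), 42.34449768066406) slope deg x,y [0.03 1.  ] zpct [140.5 143.6 147.9]
side 277 mean [534.8 270.8 145.6] circ ((528.811279296875, 270.40625), 26.274229049682617) slope deg x,y [ 7.42 -5.42] zpct [142.7 145.4 148.9]
```

View pics/t33.png

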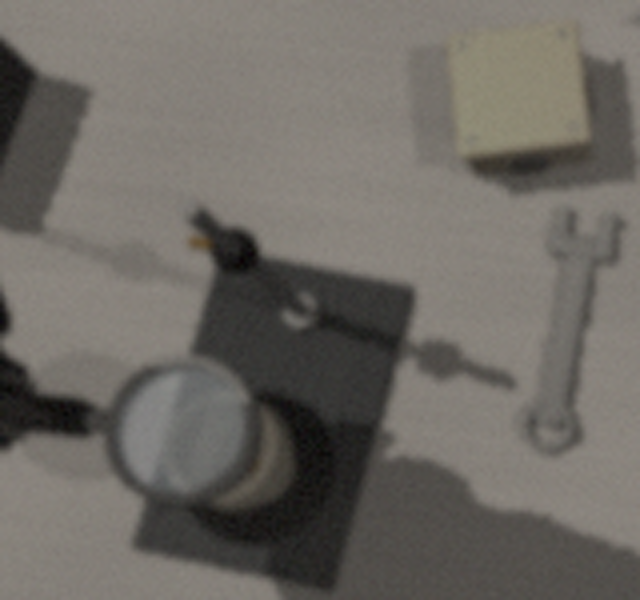

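View pics/side33.png

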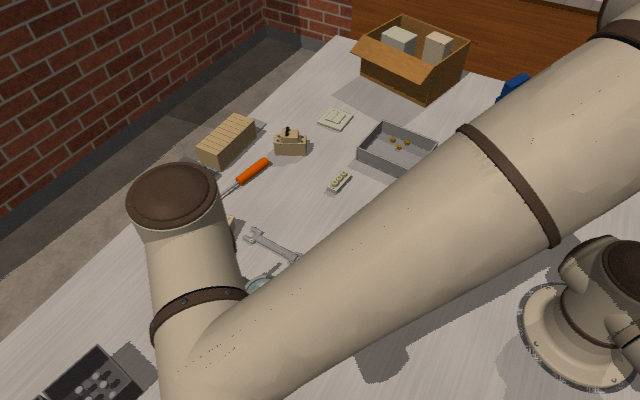

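drive_tool([
  [-0.0015,-0.0015,0.003,0,0.005],
  [0,0,0.0025,0,0.005],
  [0,0,0,0,0.005],
  [0,0,0,0,0.005],
])

```text
clock: 32.5
position: [515.6, 374.1, 132.9]
ee_rot: [-0.703, 0.711, -0.0, -0.0]
contact_force: [0.9, 0.0, -0.8]
gripper_width: 16.1
```

Run:
```python
from h import *
go(514.5,373.3,132.8)
lens("34")
im=cv2.imread("pics/top34.png");g=cv2.GaussianBlur(cv2.cvtColor(im,cv2.COLOR_BGR2GRAY),(0,0),1)[190:250,140:225]
g=cv2.resize(g,None,fx=4,fy=4,interpolation=cv2.INTER_CUBIC)
c=cv2.HoughCircles(g,cv2.HOUGH_GRADIENT,1,200,param1=60,param2=15,minRadius=60,maxRadius=100)
print(c)
if c is not None:
    u,v,r=c[0][0];u,v=u/4+140,v/4+190;print(onz("top",u,v,140),"r mm",r/4*700/402)
# rim of shell from top30 image
crop("pics/t34.png","pics/top34.png",130,180,240,270,6)
```

```text
t 32.5 pos [515.6 374.1 132.9] yaw_y 179.32 tilt [-0. -0. -1.] F [ 0.9  0.  -0.8] w 16.1 j [ 0.88  0.48 -0.09  0.   -0.99 -0.89]
tool shift [0.8 1.1 0.1]
top 1197 mean [513.2 284.9 138.2] circ ((513.3887329101562, 289.2203063964844), 42.592918395996094) slope deg x,y [0.16 1.09] zpct [134.6 138.1 142.4]
side 320 mean [536.1 274.6 139.9] circ ((530.6348876953125, 274.2940673828125), 27.20322036743164) slope deg x,y [ 8.53 -5.47] zpct [137.  139.6 143.5]
None
```

View pics/t34.png

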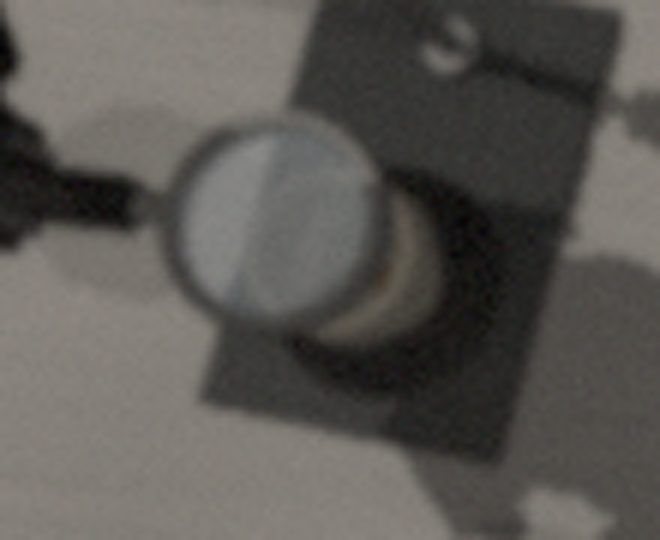

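Run:
```python
from h import *
print(onz("top",130+277/6,180+230/6,137))
im,d=arm.get_image("top");W=cloud("top",d)
r=np.hypot(W[...,0]-514,W[...,1]-285)
for lo,hi in((0,28),(33,38)):
    m=(d>0)&(r>=lo)&(r<hi)&(W[...,2]>125)&(W[...,2]<150)&(W[...,1]<319)
    q=W[m];A=np.c_[q[:,:2]-[514,285],np.ones(len(q))];c=np.linalg.lstsq(A,q[:,2],rcond=None)[0];print(len(q),np.degrees(c[:2]).round(2),c[2].round(1))
m=(d>0)&(r<46)&(W[...,2]>125)&(W[...,2]<150);q=W[m]
k=q[q[:,1]<300];f=lambda p:np.hypot(k[:,0]-p[0],k[:,1]-p[1])
print("x ext",np.percentile(q[:,0],[.5,99.5]),"ymin",np.percentile(q[:,1],.5))
m=(d>0)&(abs(W[...,0]-515)<9)&(W[...,1]>335)&(W[...,1]<430)&(W[...,2]>120)&(W[...,2]<160);q=W[m];print("handle",len(q),q[:,1].min() if len(q) else 0, np.polyfit(q[:,1]-350,q[:,2],1) if len(q)>20 else '')
m=(d>0)&(abs(W[...,0]-606)<30)&(abs(W[...,1]-280)<35)&(W[...,2]>120)&(W[...,2]<150)
R=np.hypot(W[...,0]-606,W[...,1]-273.3);z=W[m&(R>7)&(R<11.5)][:,2];print("collar face",np.median(z[z>136]))
go(514.5,373.3,132.8)
```

```text
[511.13384754 282.39928654 137.        ]
602 [-0.09 -0.24] 137.5
306 [0.9 2.3] 140.3
x ext [477.1495813  549.17527969] ymin 247.66198570472727
handle 230 335.0057365313862 [1.47272715e-02 1.47541571e+02]
collar face 139.12423536098683
t 32.65 pos [515.7 374.4 133.1] yaw_y 179.33 tilt [ 0.  0. -1.] F [ 0.9 -0.6 -1.4] w 16.7 j [ 0.88  0.48 -0.09  0.   -0.99 -0.89]
tool shift [1.1 1.2 0.3]
```

drive_tool([
  [0,0,0,0,0.005],
  [0,0,0,0,0.005],
  [0,0,0,0,0.005],
])

```text
clock: 32.95
position: [515.6, 374.4, 133.1]
ee_rot: [-0.703, 0.711, 0.0, 0.0]
contact_force: [-0.5, -0.2, 0.1]
gripper_width: 16.3
```

Run:
```python
from h import *
go(514.5,373.3,132.8);print(arm.read_state()["joint_vel"].round(3))
print(arm.job_done())
```

```text
t 32.95 pos [515.6 374.4 133.1] yaw_y 179.33 tilt [ 0.  0. -1.] F [-0.5 -0.2  0.1] w 16.3 j [ 0.88  0.48 -0.09 -0.   -0.99 -0.89]
tool shift [1.2 1.1 0.3]
[-0.     0.001  0.     0.     0.     0.002]
the job is handed in; nothing more can be done
None
```

The job was handed in at 33 s with all three steps done, in the order asked.

**What I did:** The tool could only turn about its vertical axis, so I tipped the shell by pivoting it in the grip over the tray's wall, then shook the nuts out. I turned it upright again against the tray's other wall. This took several tries and two re-grips, with the shell dropping a few centimetres onto the table once. I then stood it on the pad, let go, and took the loupe by its handle.

**Last checks:**
- **Nuts:** all three are in the tray in the last side picture, at about px (393,140), (399,147) and (407,143). A brassy spot is still visible inside the shell. I took it for part of the shell, since all three nuts are accounted for and the red look-alikes show a similar mark.
- **Shell:** it stands upright on the pad, with its mouth at about (513, 285) mm and its rim at about 84 mm.
- **Loupe:** its lens is at about (514, 286) mm, within 1–2 mm of the mouth's centre. The lens glass is level to 0.3°. A fit to the steel rim alone gave about 2°; I put that down to noise from the handle's neck but did not settle it.
- **Height:** the lens centre is at about 135 mm. The collar's centre measured 134–135.5 mm; a rougher two-view estimate gave 127 mm, which I set aside as biased.
- **Forces:** the highest wrist reading I saw was roughly 63 N, while the shell was jammed against the tray wall. The limit is 120 N.
- **At hand-in:** the arm was still, the loupe held in the grip. I did not touch the collar, the look-alikes or the other things, and what the last pictures showed of them was where it began.

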